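# Stack the drained steel beakers mouth-down

## Robot

A 6-joint arm with a two-finger parallel gripper is mounted at the origin on a cart in front of the work surface, level with it; the furniture and walls round the work are solid. World frame = base frame: x ahead of the robot, y to its left, z up, the work surface at z = 0. Lengths are in m, angles in degrees, forces in N, time in s.
With the tool pointing down it reaches from about 0.375 to 0.9 m from the base axis. Payload 3.1 kg.
Tool frame: the origin (TCP) lies at the very end of the fingers, on their centre line; the grasp point (between the pads) lies bot.grip_point_offset behind it (bot.grip_point_offset is the distance from the TCP to the grasp point, in m); z points along the fingers, y is the line along which they close (so a half turn about z gives the same grasp; the last joint's range is limited). The gripper opens to 87 mm and grips with 3 to 60 N. Pads are 19 mm wide; open, the fingers measure 117 mm over their backs; the gripper's body (75 mm by 190 mm) begins 51 mm behind the grasp point.
Start: joints at [65.46, 30.224, 82.088, -0, 67.689, -10.227], TCP at [0.154, 0.606, 0.223] pointing down, gripper open.
Joint ranges: [-176.69, 176.69], [-43.24, 126.21], [12.49, 139.97], [-82, 262], [0, 151.66], [-163.58, 163.58]. Speed limits (degrees/s): [159.86, 159.86, 180, 180, 180, 180].

## Interface

Orientations are given as a 3x3 rotation matrix whose columns are the frame's x, y, z axes.
In Python, from rig import bot, viewer, ticket gives the robot as it stands.
- The arm moves only by the tool servo_tool, never from a script. Its argument "targets" is a list of rows, each an object with "offset": the shift along the tool's x, y, z in m, a list of three; "dr": the turn, a rotation vector about the tool's x, y, z in degrees, a list of three. In form: [{"offset": [x, y, z], "dr": [ax, ay, az]}, ...]. A call has 1 to 20 rows; each row is the pose to reach, as a shift and turn from the pose commanded when the call began, along the tool's axes at that moment; what a row does not reach only later rows make up. A row lasts 1/12 s, in which the tool goes at most 41.7 mm and 7.16 degrees, less where a joint would pass 70% of its speed; a pose out of reach is approached as far as the arm can. A call with a gripper value outside its range is refused whole. "gripper" is the gripper command: -1 is fully open, 1 is shut, values between are in proportion, set as the call begins (left out, the last holds). The fingers move at their own pace and stop on an object; the grip force is fixed at half the most. Time passes only in rows, so rows that repeat a pose let the fingers close. It gives the time, the measured TCP pose, the force, the opening and the grip force at its end, in the units of the state.
- bot.read_state(): the state, without advancing time (a new reading comes with each control period).
- viewer.capture(name): name is "scene" or "top" or "wrist"; returns a dict with "color" (480x640x3 uint8, red, green, blue), "camera_matrix" (3x3 intrinsics, pixels), "R" (3x3) and "t" (3): a world point X has camera coordinates R X + t. Camera axes: x right, y down, z forward; pixel columns grow to the right and rows downward; lengths in m; the calibration is good to about 2 mm. A picture is of the moment at which its call begins. There is no depth.
- ticket.hand_in(): hands the job in; it is judged then, once.
The state is a dict: "time_s": time; "joint_positions": joint angles; "qvel": joint speeds; "tau": joint torques, N m; "position": TCP position; "tcp_rot": TCP orientation; "force": force on the tool from outside, world axes, zero at the start; "moment": the same for the moment, N m; "opening": opening from 0.0 (shut) to 1.0 (fully open); "grasp_force": force on a finger pad.
Only numpy, scipy, OpenCV 4.12 (cv2) and the standard library are available. Lean on these libraries where they do the work, as an engineer would, in place of code of your own. Each camera call takes 0.05 s, during which the arm holds its last target. There are 200 camera calls.

## Task

Put the two drained steel beakers away as one dust-tight stack on the beaker that stands open on the worktop: gently set the wide one from its sloping draining stand mouth-down on it, rim squarely on rim, then set the slim one mouth-down in the middle of the wide one's upturned base. Leave the stack standing straight and still, with the open beaker where it is now, and do not disturb the tape roll, the timer or the small bottle.

Things in the scene. Friction and masses are not known exactly. Their poses are not given: they have to be found in the camera images.
- open_beaker: Straight-sided stainless steel beaker standing mouth-up on the worktop, loose, about 0.25 kg, 80 mm tall; body 60 mm across, wall 3 mm, with a flat flange 6 mm thick and 72 mm across round the mouth. Origin: centre of its underside; z points up to the mouth.
- open_rim (a point): Centre of the open beaker's mouth, in the plane of the flange's upper face (80 mm over its underside); z up.
- wide_beaker: Beaker exactly like the open one (80 mm tall, body 60 mm, flange 72 mm across and 6 mm thick), loose, about 0.2 kg, mouth-down on a draining stand, leaning about 35 degrees (0.61 rad) with its closed base up and toward the robot. Grip the plain body near the base. Origin: centre of its mouth, in the flange's face; z runs along its axis from mouth to base (straight up once mouth-down and level).
- wide_beaker_base (a point): Centre of the flat outer face of the wide beaker's closed base (60 mm across, edge chamfered 3 mm), 80 mm from the mouth along its z.
- slim_beaker: The same kind of beaker but slimmer: 70 mm tall, body 46 mm across, wall 3 mm, flange 58 mm across and 6 mm thick, loose, about 0.14 kg, mouth-down on the other draining stand with the same lean. Origin: centre of its mouth; z from the mouth to the closed base.
- slim_beaker_base (a point): Centre of the outer face of the slim beaker's closed base, 70 mm from the mouth along its z.
- wide_stand: Fixed aluminium draining stand: foot 120 x 100 mm, above it a grating sloping 35 degrees, centre 48 mm up, low edge at the stand's -x. A grey tapering plug (48 to 34 mm across, 30 mm high, square to the grating) fills the beaker's mouth with 3 mm play: draw it off along its axis by 35 mm or more before turning it. Origin: centre of the underside; x to the high edge, z up. Left or right varies.
- slim_stand: The same stand for the slim beaker, plug 34 to 20 mm across, 30 mm high. Origin and axes as for the wide beaker's stand.
- tape: Bystander: green roll of tape lying flat, 62 mm across, 19 mm high. Origin: centre of its underside.
- timer: Bystander: small pale bench timer, 60 x 66 x 19 mm. Origin: centre of its underside.
- small_bottle: Bystander: clear screw-cap bottle with blue cap, 56 mm across, 100 mm tall. Origin: centre of its underside.
Not all that is in view belongs to the job. Leave any green look-alike of the slim_beaker alone. Leave any green look-alike of the wide_beaker alone.

How it is judged:
By the outcome, as a careful person would: the job done as asked, in the order asked, and still so for the second after the job is handed in, with the robot touching nothing.
It also fails if it takes over 61 s, if anything falls off the work surface, if the arm or the gripper's body presses on something with over 40 N, if the wrist force passes 120 N, or if a joint passes its speed limit or range.

## Working session

There is one attempt and no reset: what is moved stays moved. The work goes in short steps, Python scripts to look and compute and a tool call to move; the robot and the scene stay as the last step left them, time stands still between calls to the robot, and variables do not carry over. Pictures are saved under pics/ and viewed, at most 10 in all, crops included, and the job is handed in when it is done.

Besides the shell and the picture viewer there is one more tool, called after "Request:" as name([rows], argument=value, ...), one row to a line, values as JSON. servo_tool: Moves the arm, as the interface text tells. Its arguments: {"type":"object","properties":{"targets":{"type":"array"},"gripper":{"type":"number"}},"required":["targets"]}

```bash
mkdir -p pics; ls; cat > h.py <<'E'
import numpy as np, cv2, pickle
from rig import bot, viewer, ticket
def cap(n,tag=None):
    c=viewer.capture(n)
    if tag: cv2.imwrite(f'pics/{tag}.png',c['color'][:,:,::-1]); pickle.dump(c,open(f'pics/{tag}.pkl','wb'))
    return c
def ray(c,u,v):
    R=np.array(c['R']);t=np.array(c['t']);K=np.array(c['camera_matrix'])
    d=R.T@np.linalg.solve(K,[u,v,1]); return -R.T@t,d
def onz(c,u,v,z):
    o,d=ray(c,u,v); return o+d*(z-o[2])/d[2]
def proj(c,X):
    p=np.array(c['camera_matrix'])@(np.array(c['R'])@np.array(X)+np.array(c['t'])); return p[:2]/p[2]
def tri(obs):
    A=0;b=0
    for c,u,v in obs:
        o,d=ray(c,u,v); d=d/np.linalg.norm(d); P=np.eye(3)-np.outer(d,d); A=A+P; b=b+P@o
    return np.linalg.solve(A,b)
E
python3 - <<'E'
from h import *
for n in('scene','top','wrist'):
    c=cap(n,n+'0'); print(n,np.round(-np.array(c['R']).T@np.array(c['t']),3),np.round(c['R'],2).tolist(),c['camera_matrix'][0][0])
s=bot.read_state();print(s,bot.grip_point_offset)
E
```

```text
pics
scene [-0.087 -0.963  1.013] [[0.86, -0.51, -0.01], [-0.32, -0.53, -0.78], [0.4, 0.67, -0.62]] 602.6745252796674
top [ 0.301 -0.016  1.338] [[-0.01, -1.0, -0.01], [-0.99, 0.01, -0.17], [0.17, 0.01, -0.99]] 624.4172585866648
wrist [0.082 0.624 0.384] [[0.25, 0.97, -0.0], [0.93, -0.24, 0.27], [0.26, -0.07, -0.96]] 353.4772021506508
{'time_s': 0.15, 'joint_positions': array([ 6.54602791e+01,  3.02674559e+01,  8.21389298e+01, -1.28417719e-03,
        6.76908451e+01, -1.02285602e+01]), 'qvel': array([-0.01772509, -0.13841699, -0.22652576,  0.06099512, -0.15069044,
        0.02876997]), 'tau': array([-2.82303938e-05, -4.40428948e+01, -1.76842439e+01,  6.33065100e-02,
        5.52590168e-02, -1.11258305e-04]), 'position': array([0.1542451 , 0.60508511, 0.22179196]), 'tcp_rot': array([[-9.68969611e-01,  2.47178927e-01, -6.85941487e-04],
       [ 2.47179719e-01,  9.68968409e-01, -1.55232623e-03],
       [ 2.80953298e-04, -1.67370777e-03, -9.99998560e-01]]), 'force': array([ 0.12682512, -0.42654183, -1.03127133]), 'moment': array([ 0.00488216, -0.00085226, -0.02625832]), 'grasp_force': 0.0, 'opening': 1.00142177061465} 0.0187
```

View pics/scene0.png

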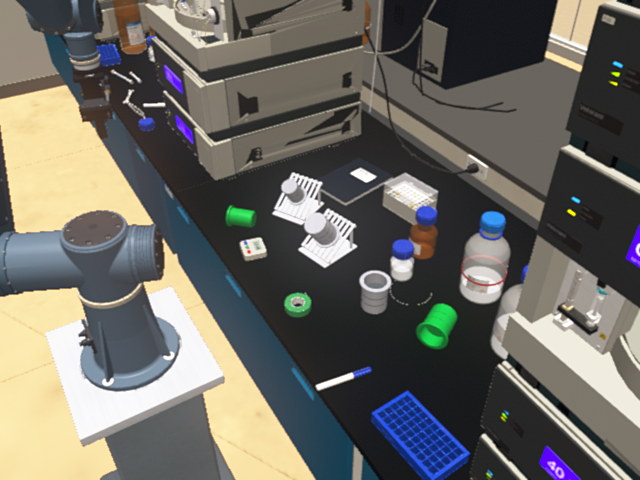

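View pics/top0.png

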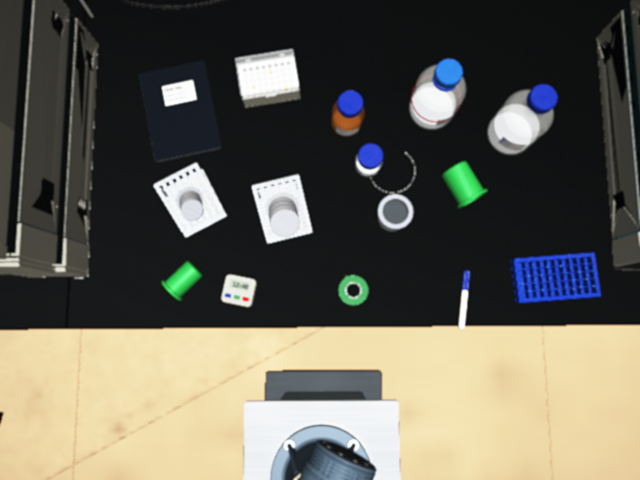

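The candidates are:
- **Wide beaker:** steel on its stand, scene (320,228), top (283,213). The green look-alike at top (464,184) is to be left alone.
- **Slim beaker:** steel on its stand, scene (292,188), top (191,204). The green look-alike at top (181,281) is to be left alone.
- **Open beaker:** top (395,212).
- **Bystanders:** tape at (353,290), timer at (239,291), small bottle at (369,160) and a brown bottle at (348,113).

I'll check these in one close crop.

```bash
python3 - <<'E'
from h import *
a=cv2.imread('pics/top0.png')[145:260,140:430]; b=cv2.imread('pics/scene0.png')[165:325,260:460]
a=cv2.resize(a,None,fx=2.7,fy=2.7,interpolation=cv2.INTER_CUBIC)
b=cv2.resize(b,(350,280),interpolation=cv2.INTER_CUBIC)
o=np.zeros((600,800,3),np.uint8);o[:a.shape[0],:a.shape[1]]=a;o[315:595,:350]=b
cv2.imwrite('pics/crop1.png',o)
c=pickle.load(open('pics/top0.pkl','rb'))
for n,p,z in [('wide',(283,213),.09),('slim',(191,204),.09),('openrim',(395,211),.08),('tape',(353,290),.019),('timer',(239,291),.019),('bottle cap',(369,156),.1),('ws',(282,209),0.),('ss',(190,200),0)]: print(n,onz(c,*p,z).round(3))
E
```

```text
wide [0.531 0.073 0.09 ]
slim [0.552 0.261 0.09 ]
openrim [ 0.535 -0.156  0.08 ]
tape [ 0.378 -0.069  0.019]
timer [0.378 0.171 0.019]
bottle cap [ 0.646 -0.104  0.1  ]
ws [0.557 0.082 0.   ]
ss [0.579 0.284 0.   ]
```

View pics/crop1.png

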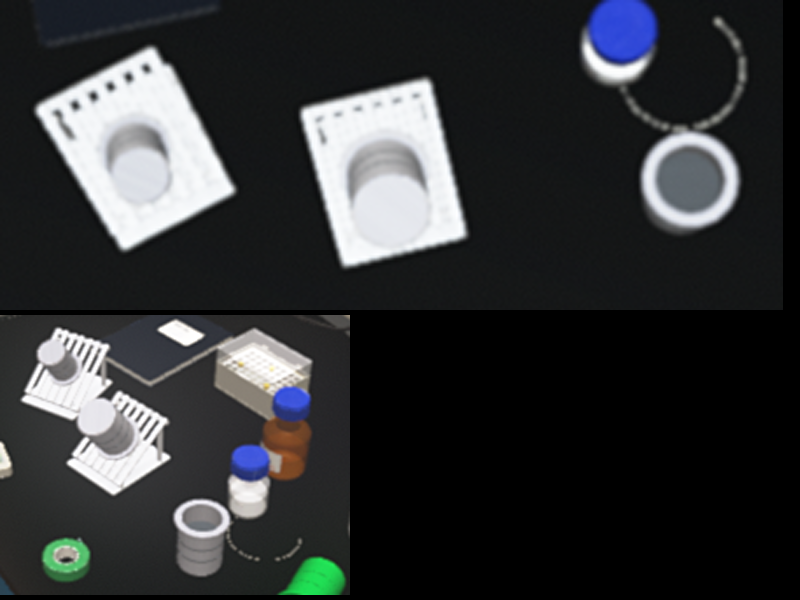

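The crop confirms the choice: wide beaker base disc at top (284.8,223.1), slim at (191.9,209.8), and the open rim at (395.5,211.5). Next I triangulate and work out the first move.

```bash
cat >> h.py <<'E'
from scipy.spatial.transform import Rotation as Ro
def toolR(yaw,tilt):  # tool z tilted forward by tilt along heading yaw; y horizontal left
    h=np.array([np.cos(yaw),np.sin(yaw),0]);y=np.array([-np.sin(yaw),np.cos(yaw),0])
    z=np.sin(tilt)*h-np.cos(tilt)*np.array([0,0,1.]); return np.c_[np.cross(y,z),y,z]
def rel(p,R):
    s=bot.read_state(); R0=np.array(s['tcp_rot']);p0=np.array(s['position'])
    off=R0.T@(np.array(p)-p0); rv=Ro.from_matrix(R0.T@R).as_rotvec(degrees=True)
    print('offset',off.round(4).tolist(),'dr',rv.round(2).tolist(),'|off|',np.linalg.norm(off).round(3),'|dr|',np.linalg.norm(rv).round(1)); return off,rv
E
python3 - <<'E'
from h import *
T=pickle.load(open('pics/top0.pkl','rb'));S=pickle.load(open('pics/scene0.pkl','rb'))
wb=tri([(T,284.8,223.1),(S,316,223.9)]);sb=tri([(T,191.9,209.8),(S,290.9,186.1)])
print('wb',wb,onz(T,284.8,223.1,.1135),'sb',sb,onz(T,191.9,209.8,.105))
def cr(x,y):return onz(T,x/2.7+140,y/2.7+145,0)
for q in [((345,266),(467,237)),((124,250),(235,190))]:
    d=cr(*q[0])-cr(*q[1]); print('yaw',np.degrees(np.arctan2(-d[0],d[1])), 'mid low edge',(cr(*q[0])+cr(*q[1]))/2)
W=onz(T,284.8,223.1,.1135); R=toolR(np.radians(13),np.radians(35))
rel(W-0.07*R[:,2],R)
O=onz(T,395.5,211.5,.08);print(O); Rv=toolR(np.radians(0),0); rel(O+np.array([0.03,0,.15]),Rv)
E
```

```text
wb [0.50888877 0.06786559 0.10578397] [0.50653063 0.06780515 0.1135    ] sb [0.53975277 0.25613912 0.1000903 ] [0.53712543 0.25576314 0.105     ]
yaw 12.924593136134286 mid low edge [0.49237873 0.06345639 0.        ]
yaw 28.46523053538167 mid low edge [0.51995537 0.24604993 0.        ]
offset [-0.4385, -0.4519, 0.0516] dr [-8.43, -34.37, -26.42] |off| 0.632 |dr| 44.2
[ 0.53378498 -0.15655231  0.08      ]
offset [-0.5851, -0.6368, -0.0073] dr [-0.09, -0.03, -14.31] |off| 0.865 |dr| 14.3
```

Request:
servo_tool([
  {"offset":[-0.556,-0.644,0.033],"dr":[0,0,-14.3]},
  {"offset":[-0.556,-0.644,0.033],"dr":[0,0,-14.3]},
  {"offset":[-0.556,-0.644,0.033],"dr":[0,0,-14.3]},
  {"offset":[-0.556,-0.644,0.033],"dr":[0,0,-14.3]},
  {"offset":[-0.556,-0.644,0.033],"dr":[0,0,-14.3]},
  {"offset":[-0.556,-0.644,0.033],"dr":[0,0,-14.3]},
  {"offset":[-0.556,-0.644,0.033],"dr":[0,0,-14.3]},
  {"offset":[-0.556,-0.644,0.033],"dr":[0,0,-14.3]},
  {"offset":[-0.556,-0.644,0.033],"dr":[0,0,-14.3]},
  {"offset":[-0.556,-0.644,0.033],"dr":[0,0,-14.3]},
  {"offset":[-0.556,-0.644,0.033],"dr":[0,0,-14.3]},
  {"offset":[-0.556,-0.644,0.033],"dr":[0,0,-14.3]},
  {"offset":[-0.556,-0.644,0.033],"dr":[0,0,-14.3]},
  {"offset":[-0.556,-0.644,0.033],"dr":[0,0,-14.3]},
  {"offset":[-0.556,-0.644,0.033],"dr":[0,0,-14.3]},
  {"offset":[-0.556,-0.644,0.033],"dr":[0,0,-14.3]},
  {"offset":[-0.556,-0.644,0.033],"dr":[0,0,-14.3]},
  {"offset":[-0.556,-0.644,0.033],"dr":[0,0,-14.3]},
  {"offset":[-0.556,-0.644,0.033],"dr":[0,0,-14.3]},
  {"offset":[-0.556,-0.644,0.033],"dr":[0,0,-14.3]},
])

```text
time_s: 1.82
position: [0.5261, -0.1413, 0.19]
tcp_rot: [[-1.0, 0.001, -0.0], [0.001, 1.0, 0.0], [0.0, 0.0, -1.0]]
force: [0.4, -0.2, 0.9]
opening: 0.997
grasp_force: 0.0
```

```bash
python3 - <<'E'
from h import *
O=np.array([.534,-.157,.19]); rel(O,toolR(0,0)); print(bot.read_state()['time_s'])
E
```

```text
offset [-0.0079, -0.0156, -0.0] dr [0.02, -0.02, -0.05] |off| 0.018 |dr| 0.1
1.8167
```

Request:
servo_tool([
  {"offset":[-0.011,-0.013,0],"dr":[0,0,0]},
  {"offset":[-0.011,-0.013,0],"dr":[0,0,0]},
  {"offset":[-0.011,-0.013,0],"dr":[0,0,0]},
  {"offset":[-0.011,-0.013,0],"dr":[0,0,0]},
  {"offset":[-0.011,-0.013,0],"dr":[0,0,0]},
])

```text
time_s: 2.23
position: [0.5355, -0.1505, 0.19]
tcp_rot: [[-1.0, -0.001, -0.002], [-0.001, 1.0, 0.001], [0.002, 0.001, -1.0]]
force: [-0.4, 0.0, -0.3]
opening: 1.001
grasp_force: 0.0
```

```bash
python3 - <<'E'
from h import *
c=cap('wrist','wopen'); print(bot.read_state()['position'],proj(c,[.534,-.157,.08]))
E
```

```text
[ 0.53570316 -0.15060027  0.19020791] [309.81866614 228.88790557]
```

View pics/wopen.png

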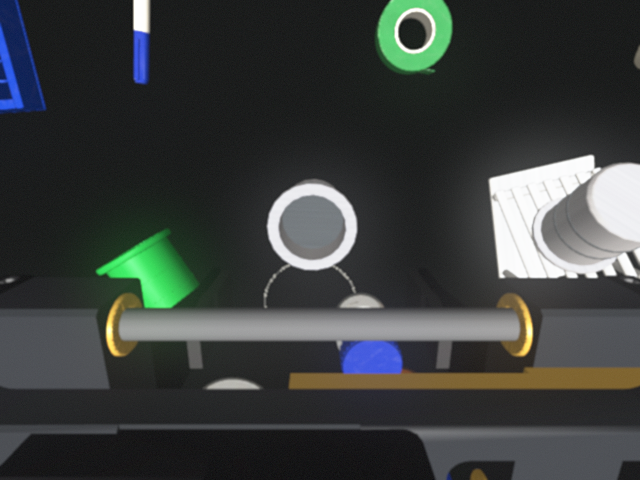

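The flange is a bright ring at (312,225), radius about 44 px. I'll project its contour onto z=0.08 and fit it.

```bash
cat >> h.py <<'E'
def ring(c,seed,z,thr,tag=None):
    g=cv2.cvtColor(c['color'],cv2.COLOR_RGB2GRAY); m=(g>thr).astype(np.uint8)
    n,l=cv2.connectedComponents(m); k=l[seed[1],seed[0]]
    cs,_=cv2.findContours((l==k).astype(np.uint8),cv2.RETR_CCOMP,cv2.CHAIN_APPROX_NONE)
    for q in sorted(cs,key=len)[-2:]:
        P=np.array([onz(c,*p[0],z)[:2] for p in q]); (x,y),(a,b),_=cv2.fitEllipse((P*1000).astype(np.float32)); print('thr',thr,'centre mm',round(x,1),round(y,1),'diam',round(a,1),round(b,1))
E
python3 - <<'E'
from h import *
c=pickle.load(open('pics/wopen.pkl','rb'))
for t in (190,215): ring(c,(350,226),.08,t)
g=cv2.cvtColor(c['color'],cv2.COLOR_RGB2GRAY);print(g[226,255:375:3],g[170:285:3,312])
# slanted target for wide pregrasp
W=np.array([.508,.068,.112]);R=toolR(np.radians(13),np.radians(35));rel(W-.07*R[:,2],R)
E
```

```text
thr 190 centre mm 533.3 -155.5 diam 54.4 54.6
thr 190 centre mm 533.0 -155.5 diam 69.6 69.8
thr 215 centre mm 533.3 -155.4 diam 55.3 55.4
thr 215 centre mm 533.0 -155.4 diam 69.0 69.0
[ 44  44  44  45 175 239 239 236 120 104 121 123 124 124 124 124 121 122
 124 123 125 124 124 123 124 123 123 124 125 111 165 236 234 235 107  50
  48  48  47  46] [ 39  45  44  91 120 233 236 235 205 120 123 122 122 126 123 124 121 121
 123 125 124 125 126 124 123 123 123 121 119 118 204 236 238 185  47  53
  51  51  50]
offset [0.0665, 0.2096, 0.0211] dr [-3.89, -34.92, -12.54] |off| 0.221 |dr| 37.3
```

Request:
servo_tool([
  {"offset":[0.067,0.21,0.021],"dr":[-3.9,-34.9,-12.5]},
  {"offset":[0.067,0.21,0.021],"dr":[-3.9,-34.9,-12.5]},
  {"offset":[0.067,0.21,0.021],"dr":[-3.9,-34.9,-12.5]},
  {"offset":[0.067,0.21,0.021],"dr":[-3.9,-34.9,-12.5]},
  {"offset":[0.067,0.21,0.021],"dr":[-3.9,-34.9,-12.5]},
  {"offset":[0.067,0.21,0.021],"dr":[-3.9,-34.9,-12.5]},
  {"offset":[0.067,0.21,0.021],"dr":[-3.9,-34.9,-12.5]},
  {"offset":[0.067,0.21,0.021],"dr":[-3.9,-34.9,-12.5]},
  {"offset":[0.067,0.21,0.021],"dr":[-3.9,-34.9,-12.5]},
  {"offset":[0.067,0.21,0.021],"dr":[-3.9,-34.9,-12.5]},
  {"offset":[0.067,0.21,0.021],"dr":[-3.9,-34.9,-12.5]},
])

```text
time_s: 3.2
position: [0.4838, 0.0717, 0.2061]
tcp_rot: [[-0.83, -0.205, 0.518], [-0.181, 0.979, 0.098], [-0.527, -0.013, -0.85]]
force: [0.9, 0.2, -0.4]
opening: 1.002
grasp_force: 0.0
```

```bash
python3 - <<'E'
from h import *
c=cap('wrist','wwide'); s=bot.read_state();print(s['position'],s['joint_positions'].round(1),proj(c,[.508,.068,.112]));print(np.round(s['tcp_rot'],3))
E
```

```text
[0.48367266 0.07152962 0.20589983] [ -12.5   15.   126.2   53.2   15.  -163.5] [307.51723719 196.69149125]
[[-0.831 -0.205  0.518]
 [-0.18   0.979  0.098]
 [-0.527 -0.012 -0.85 ]]
```

View pics/wwide.png

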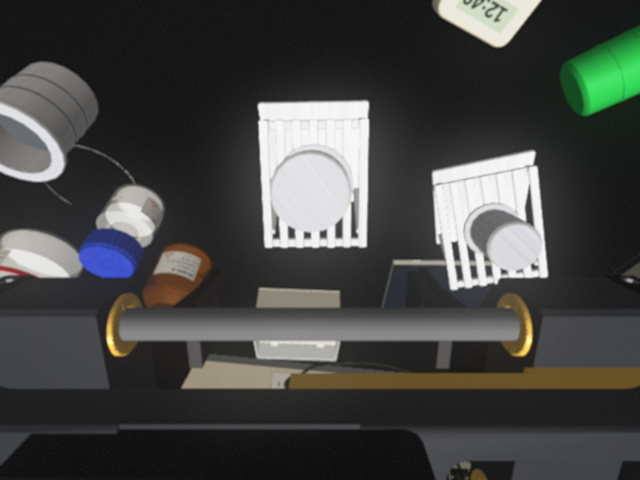

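The base disc sits at (312,191) in front of the grating, and the stand's low edge runs (258,102)–(368,101). The wrist is near its singularity at a 35° tool lean (q5 about 15, q6 at its limit). I'll grasp with the tool leaning only about 12° and make up the rest when placing.

```bash
python3 - <<'E'
from h import *
c=pickle.load(open('pics/wwide.pkl','rb'))
g=cv2.cvtColor(c['color'],cv2.COLOR_RGB2GRAY);print(g[191,260:370:3],g[130:250:3,312])
for z,a,b in [(0.006,(258,102),(368,101)),(0.006,(433,173),(535,153))]:
    d=onz(c,*b,z)-onz(c,*a,z);print('yaw',np.degrees(np.arctan2(-d[0],d[1])),np.linalg.norm(d))
for t in (210,222,235):
    m=((g>t)).astype(np.uint8)*255; print(t, m[191,260:370:4]//255, m[130:250:4,312]//255)
crop=cv2.resize(c['color'][80:300,230:560,::-1],None,fx=2.4,fy=2.4,interpolation=cv2.INTER_CUBIC);cv2.imwrite('pics/c2.png',crop)
R=toolR(np.radians(12.7),np.radians(12));W=np.array([.507,.068,.112]);ax=toolR(np.radians(12.7),np.radians(35))[:,2]
G=W+.028*ax; rel(G-(.12-.0187)*R[:,2],R)
E
```

```text
[ 65 239 243 228 219 227 225 225 224 226 226 225 224 226 224 227 226 228
 227 228 228 226 228 227 225 225 225 225 225 223 201 170 155 211 243 245
 117] [246 246 246 246 245 220 226 153 207 227 227 225 228 230 228 227 227 228
 228 226 228 227 225 227 226 225 225 224 224 224 224 225 226 223 232 238
 236 238 237 160]
yaw 12.842015644062228 0.09801214210554605
yaw 27.124287982303823 0.0985754025851936
210 [0 1 1 1 1 1 1 1 1 1 1 1 1 1 1 1 1 1 1 1 1 1 1 0 0 1 1 0] [1 1 1 1 1 0 0 1 1 1 1 1 1 1 1 1 1 1 1 1 1 1 1 1 1 1 1 1 1 1]
222 [0 1 1 0 1 1 1 1 1 1 1 1 1 1 1 1 1 1 1 1 1 1 0 0 0 1 1 0] [1 1 1 1 1 0 0 1 1 1 1 1 1 1 1 1 1 1 1 1 1 1 1 1 1 1 1 1 1 0]
235 [0 1 1 0 0 0 0 0 0 0 0 0 0 0 0 0 0 0 0 0 0 0 0 0 0 1 1 0] [1 1 1 1 0 0 0 0 0 0 0 0 0 0 0 0 0 0 0 0 0 0 0 0 0 0 1 1 1 0]
offset [-0.0051, -0.0081, 0.0242] dr [-0.99, 19.8, -0.57] |off| 0.026 |dr| 19.8
```

View pics/c2.png

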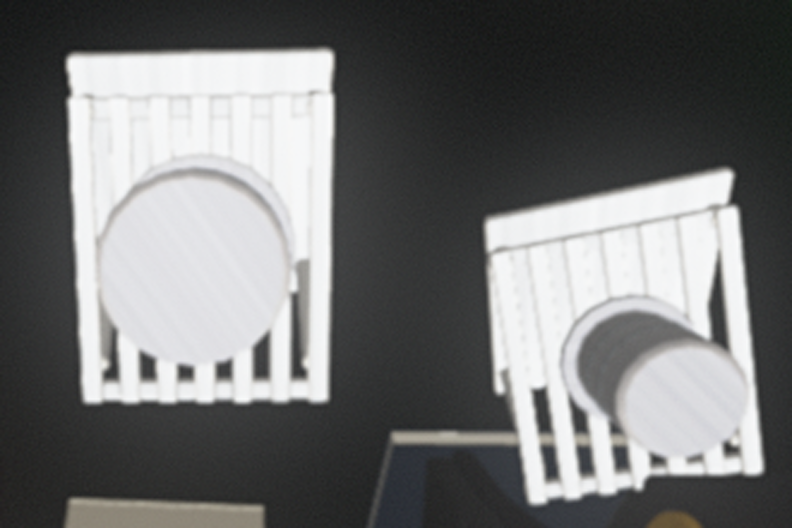

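```bash
python3 - <<'E'
from h import *
c=pickle.load(open('pics/wwide.pkl','rb'));T=pickle.load(open('pics/top0.pkl','rb'));S=pickle.load(open('pics/scene0.pkl','rb'))
for n,w,t,s,z in [('W',(311.5,191.5),(284.8,223.1),(316,223.9),.1135),('S',(514.2,246.7),(191.9,209.8),(290.9,186.1),.105)]:
    print(n,tri([(c,*w),(T,*t),(S,*s)]).round(4),tri([(c,*w),(T,*t)]).round(4),onz(c,*w,z).round(4),onz(T,*t,z).round(4))
for a,b,y,L in [((258,102),(368,101),12.9,.08),((433,173),(535,153),27.6,.07)]:
    h=np.array([np.cos(np.radians(y)),np.sin(np.radians(y)),0])
    m=(onz(c,*a,.006)+onz(c,*b,.006))/2+.06*h; m[2]=.048
    print('stand',m.round(4),'pred base',(m-h*L*np.sin(np.radians(35))+np.array([0,0,L*np.cos(np.radians(35))])).round(4))
E
```

```text
W [0.5093 0.0694 0.1044] [0.5077 0.0695 0.1061] [0.5012 0.0697 0.1135] [0.5065 0.0678 0.1135]
S [0.539  0.2577 0.0996] [0.5369 0.2575 0.1011] [0.5321 0.2543 0.105 ] [0.5371 0.2558 0.105 ]
stand [0.5482 0.0791 0.048 ] pred base [0.5035 0.0689 0.1135]
stand [0.5713 0.2763 0.048 ] pred base [0.5357 0.2577 0.1053]
```

Request:
servo_tool([
  {"offset":[-0.002,-0.007,0.01],"dr":[-1,19.8,-0.6]},
  {"offset":[-0.002,-0.007,0.02],"dr":[-1,19.8,-0.6]},
  {"offset":[-0.002,-0.007,0.028],"dr":[-1,19.8,-0.6]},
  {"offset":[-0.002,-0.007,0.028],"dr":[-1,19.8,-0.6]},
  {"offset":[-0.002,-0.007,0.028],"dr":[-1,19.8,-0.6]},
  {"offset":[-0.002,-0.007,0.028],"dr":[-1,19.8,-0.6]},
  {"offset":[-0.002,-0.007,0.028],"dr":[-1,19.8,-0.6]},
  {"offset":[-0.002,-0.007,0.028],"dr":[-1,19.8,-0.6]},
  {"offset":[-0.002,-0.007,0.028],"dr":[-1,19.8,-0.6]},
])

```text
time_s: 4.0
position: [0.4983, 0.0688, 0.1824]
tcp_rot: [[-0.955, -0.221, 0.2], [-0.216, 0.975, 0.047], [-0.206, 0.002, -0.979]]
force: [-1.3, -0.4, -0.1]
opening: 0.996
grasp_force: 0.0
```

```bash
python3 - <<'E'
from h import *
c=cap('wrist','wwide2'); s=bot.read_state();print(s['position'],s['joint_positions'].round(1),s['qvel'].round(1),proj(c,[.5065,.0693,.107]));print(np.round(s['tcp_rot'],3))
E
```

```text
[0.49849776 0.06885897 0.18258753] [  -7.5   20.5  110.6    6.8   38.  -115.2] [ 0.2 -0.2 -0.5 -0.3  0.2  0.4] [315.55747908 232.88143781]
[[-0.954 -0.221  0.201]
 [-0.216  0.975  0.047]
 [-0.206  0.002 -0.979]]
```

View pics/wwide2.png

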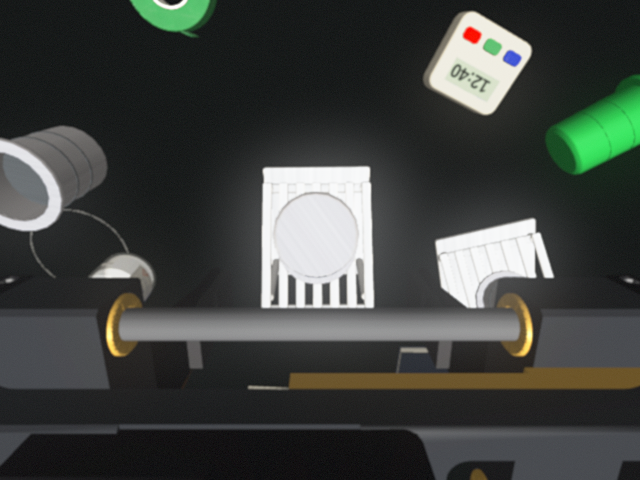

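The base disc spans (274..358, 192..283), centre about (316,237.5), a few px below the predicted position. I'll refine it and compute the grasp.

```bash
python3 - <<'E'
from h import *
c2=pickle.load(open('pics/wwide2.pkl','rb'));c=pickle.load(open('pics/wwide.pkl','rb'));T=pickle.load(open('pics/top0.pkl','rb'));S=pickle.load(open('pics/scene0.pkl','rb'))
W=tri([(c2,316,237.5),(c,311.5,191.5),(T,284.8,223.1),(S,316,223.9)]);print(W,onz(c2,316,237.5,.1135),onz(c2,316,237.5,.105))
g=cv2.cvtColor(c2['color'],cv2.COLOR_RGB2GRAY);print(g[237,262:290],g[237,345:375],g[180:200,316],g[274:296,316])
# apparent diameter -> depth of disc
for p in(W,):
    Xc=np.array(c2['R'])@p+np.array(c2['t']);print('depth',Xc[2],'diam px expected',c2['camera_matrix'][0][0]*.06/Xc[2])
y=np.radians(12.9);R=toolR(y,np.radians(12));ax=toolR(y,np.radians(35))[:,2]
G=W+.028*ax;rel(G+.0187*R[:,2],R)
E
```

```text
[0.50983946 0.0698005  0.10440325] [0.50657062 0.06966492 0.1135    ] [0.51107111 0.07063171 0.105     ]
[219 246 247 246 247 247 247 244 236 233 233 224 219 221 225 228 227 228
 230 231 233 233 232 231 231 232 232 231] [231 232 232 231 231 229 229 229 230 230 227 222 221 229 242 248 247 239
 237 243 246 246 247 248 249 246 213 130  82  75] [246 244 242 246 248 249 249 248 249 249 247 223 180 187 216 229 231 231
 231 231] [231 230 220 209 220 229 232 231 231 233 241 246 247 247 246 247 247 247
 247 246 247 246]
depth 0.2508371176795192 diam px expected 84.55141059361138
offset [-0.0059, -0.0018, 0.1233] dr [0.07, -0.11, -0.15] |off| 0.123 |dr| 0.2
```

```bash
python3 - <<'E'
from h import *
c2=pickle.load(open('pics/wwide2.pkl','rb'))
R=toolR(np.radians(12.9),np.radians(35))
for W in ([.5098,.0698,.1044],[.5066,.0697,.1135],[.505,.0695,.1135]):
    W=np.array(W)
    for n,l,r in(('face',0,.027),('outer',.003,.03),('flange',.074,.036)):
        p=np.array([proj(c2,W+R[:,2]*l+r*(np.cos(a)*R[:,0]+np.sin(a)*R[:,1])) for a in np.linspace(0,6.28,60)])
        print(n,p.min(0).round(1),p.max(0).round(1))
o=cv2.resize(c2['color'][160:310,250:390,::-1],None,fx=4,fy=4,interpolation=cv2.INTER_CUBIC);cv2.imwrite('pics/c3.png',o)
E
```

```text
face [277.2 198.1] [353.3 273.6]
outer [273.5 195. ] [357.1 277.9]
flange [276.7 206.5] [355.2 284.7]
face [276.5 198.8] [355.6 277.4]
outer [272.6 195.6] [359.5 281.8]
flange [276.1 207.3] [357.  287.9]
face [276.6 196.6] [355.9 275.4]
outer [272.7 193.4] [359.8 279.9]
flange [276.2 205.7] [357.3 286.4]
```

View pics/c3.png

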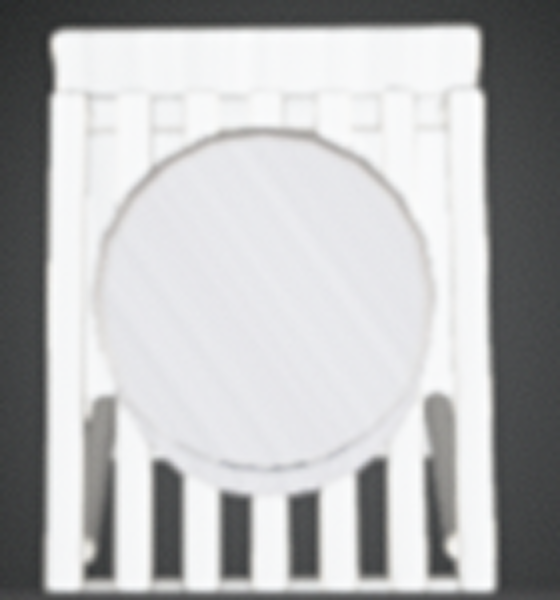

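The crop shows the disc edge at (274.5..358, 192..277), centre (316.2,234.5), with the flange peeking out to row 284. That gives a base centre of about (0.5075,0.0697,0.106). Approaching.

Request:
servo_tool([
  {"offset":[-0.002,-0.001,0.03],"dr":[0,0,0]},
  {"offset":[-0.004,-0.002,0.05],"dr":[0,0,0]},
  {"offset":[-0.004,-0.002,0.07],"dr":[0,0,0]},
  {"offset":[-0.004,-0.002,0.085],"dr":[0,0,0]},
  {"offset":[-0.004,-0.002,0.1],"dr":[0,0,0]},
  {"offset":[-0.004,-0.002,0.11],"dr":[0,0,0]},
  {"offset":[-0.004,-0.002,0.121],"dr":[0,0,0]},
  {"offset":[-0.004,-0.002,0.121],"dr":[0,0,0]},
  {"offset":[-0.004,-0.002,0.121],"dr":[0,0,0]},
  {"offset":[-0.004,-0.002,0.121],"dr":[0,0,0]},
])

```text
time_s: 4.88
position: [0.5289, 0.0735, 0.066]
tcp_rot: [[-0.954, -0.222, 0.203], [-0.217, 0.975, 0.047], [-0.208, 0.0, -0.978]]
force: [-0.5, 0.0, 0.4]
opening: 1.006
grasp_force: 0.0
```

```bash
python3 - <<'E'
from h import *
y=np.radians(12.9);R=toolR(y,np.radians(12));ax=toolR(y,np.radians(35))[:,2];W=np.array([.5075,.0697,.106])
G=W+.028*ax;rel(G+.0187*R[:,2],R);s=bot.read_state();print(s['joint_positions'].round(1),s['force'],ax)
E
```

```text
offset [0.002, 0.0011, 0.0009] dr [0.01, -0.0, -0.09] |off| 0.002 |dr| 0.1
[  -6.4   35.1  111.7   10.5   22.2 -118.6] [-0.48008455  0.04021753  0.39342331] [ 0.55910005  0.12805101 -0.81915204]
```

Within 2 mm, so I close with a small correction.

Request:
servo_tool([
  {"offset":[0.002,0.001,0.001],"dr":[0,0,0]},
  {"offset":[0.002,0.001,0.001],"dr":[0,0,0]},
  {"offset":[0.002,0.001,0.001],"dr":[0,0,0]},
  {"offset":[0.002,0.001,0.001],"dr":[0,0,0]},
  {"offset":[0.002,0.001,0.001],"dr":[0,0,0]},
  {"offset":[0.002,0.001,0.001],"dr":[0,0,0]},
  {"offset":[0.002,0.001,0.001],"dr":[0,0,0]},
  {"offset":[0.002,0.001,0.001],"dr":[0,0,0]},
  {"offset":[0.002,0.001,0.001],"dr":[0,0,0]},
  {"offset":[0.002,0.001,0.001],"dr":[0,0,0]},
], gripper=1)

```text
time_s: 5.72
position: [0.5269, 0.0741, 0.0646]
tcp_rot: [[-0.954, -0.222, 0.203], [-0.217, 0.975, 0.046], [-0.208, 0.0, -0.978]]
force: [-1.6, -0.6, 5.7]
opening: 0.814
grasp_force: 30.0
```

```bash
python3 - <<'E'
from h import *
s=bot.read_state();R=np.array(s['tcp_rot']);y=np.radians(12.9);ax=toolR(y,np.radians(35))[:,2]
print(s['position'],s['force'],s['opening'],s['grasp_force'],'pull dir in tool',-R.T@ax,'45mm:',-.045*R.T@ax)
E
```

```text
[0.52693657 0.07406537 0.06462887] [-1.61597741 -0.60526355  5.7255144 ] 0.8137365775711262 29.97821184708954 pull dir in tool [ 3.90858932e-01 -4.57481700e-04 -9.20450480e-01] 45mm: [ 1.75886519e-02 -2.05866765e-05 -4.14202716e-02]
```

Request:
servo_tool([
  {"offset":[0.0012,0,-0.0028],"dr":[0,0,0]},
  {"offset":[0.0027,0,-0.0064],"dr":[0,0,0]},
  {"offset":[0.0043,0,-0.0101],"dr":[0,0,0]},
  {"offset":[0.0059,0,-0.0138],"dr":[0,0,0]},
  {"offset":[0.0078,0,-0.0184],"dr":[0,0,0]},
  {"offset":[0.0098,0,-0.023],"dr":[0,0,0]},
  {"offset":[0.0117,0,-0.0276],"dr":[0,0,0]},
  {"offset":[0.0137,0,-0.0322],"dr":[0,0,0]},
  {"offset":[0.0156,0,-0.0368],"dr":[0,0,0]},
  {"offset":[0.0176,0,-0.0414],"dr":[0,0,0]},
  {"offset":[0.0195,0,-0.046],"dr":[0,0,0]},
  {"offset":[0.0215,0,-0.0506],"dr":[0,0,0]},
  {"offset":[0.0215,0,-0.0506],"dr":[0,0,0]},
  {"offset":[0.0215,0,-0.0506],"dr":[0,0,0]},
])

```text
time_s: 6.88
position: [0.4962, 0.0671, 0.1095]
tcp_rot: [[-0.954, -0.222, 0.203], [-0.217, 0.975, 0.046], [-0.208, 0.0, -0.978]]
force: [0.7, -0.5, -0.7]
opening: 0.813
grasp_force: 30.0
```

```bash
python3 - <<'E'
from h import *
s=bot.read_state();print(s['position'],s['force'],s['moment'],s['joint_positions'].round(1))
c=cap('scene','sheld');d=cap('top','theld');w=cap('wrist','wheld')
a=c['color'][190:270,280:380,::-1];b=d['color'][170:260,230:330,::-1]
o=np.hstack([cv2.resize(a,(400,320),interpolation=cv2.INTER_CUBIC),cv2.resize(b,(356,320),interpolation=cv2.INTER_CUBIC)])
o2=cv2.resize(w['color'][100:340,200:450,::-1],(292,280)); f=np.zeros((600,756,3),np.uint8);f[:320]=o;f[320:,:292]=o2;cv2.imwrite('pics/held.png',f)
# tool coordinates of the axis, expected held
E
```

```text
[0.49617466 0.06705506 0.10954775] [ 0.70601194 -0.52160321 -0.68416949] [0.04144817 0.20083926 0.0370423 ] [  -7.8   28.5  114.8    9.7   25.7 -118.9]
```

View pics/held.png

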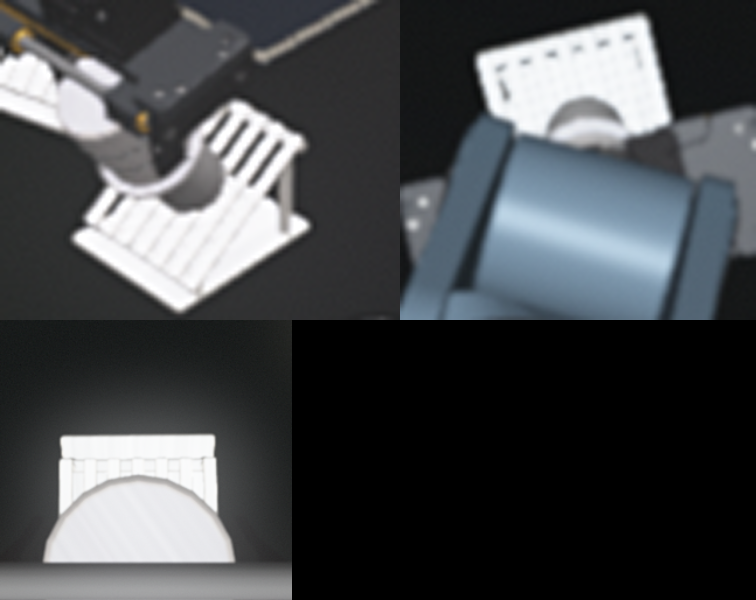

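The beaker is held on its body, clear of the plug, with the lean unchanged. In the wrist view its disc's top edge is at row 234 and it is 163 px wide at row 307. I'll check that against the held geometry and compute the carry.

```bash
cat >> h.py <<'E'
def heldpts(c,s,L,off=0.,tilt=23.,r=.03,g=.028):
    R=np.array(s['tcp_rot']);p=np.array(s['position']);t=np.radians(tilt)
    u=R@np.array([np.sin(t),0,-np.cos(t)]);e=R@np.array([np.cos(t),0,np.sin(t)]);y=R[:,1]
    B=p-.0187*R[:,2]+g*u+off*e
    return np.array([proj(c,B-.003*u+r*(np.cos(a)*e+np.sin(a)*y)) for a in np.linspace(0,6.283,120)])
E
python3 - <<'E'
from h import *
w=pickle.load(open('pics/wheld.pkl','rb'));s=bot.read_state()
g=cv2.cvtColor(w['color'],cv2.COLOR_RGB2GRAY)
print(g[222:245,319]); r=300;print(g[r,230:250],g[r,390:410])
for off in(-.003,0,.003):
  for tl in(20,23,26):
    q=heldpts(w,s,0,off,tl); i=q[:,1].argmin(); print(off,tl,'top',q[i].round(1),'x-extent',q[:,0].min().round(1),q[:,0].max().round(1),'row300 x',np.sort(q[np.argsort(abs(q[:,1]-300))[:2],0]).round(1))
E
```

```text
[250 250 250 250 250 250 250 251 251 246 217 169 164 170 178 191 211 225
 233 235 236 235 235]
[ 54  57  58  59  61  63  64 101 155 192 208 209 216 222 229 231 232 233
 232 232] [229 229 229 228 223 219 212 207 195 159 108  69  63  64  66  62  64  62
  58  59]
-0.003 20 top [317.2 243.7] x-extent 237.5 396.5 row300 x [241.6 392.5]
-0.003 23 top [317.2 240.6] x-extent 237.5 396.5 row300 x [240.6 393.5]
-0.003 26 top [317.2 237.7] x-extent 237.5 396.5 row300 x [239.7 394.4]
0 20 top [317.2 235.9] x-extent 237.7 396.4 row300 x [239.5 394.6]
0 23 top [317.2 232.9] x-extent 237.7 396.3 row300 x [238.9 395.2]
0 26 top [317.2 230.2] x-extent 237.8 396.2 row300 x [238.5 395.6]
0.003 20 top [317.2 228.1] x-extent 237.8 396.3 row300 x [238.3 395.8]
0.003 23 top [317.2 225.3] x-extent 238.0 396.1 row300 x [238.2 396. ]
0.003 26 top [317.2 222.8] x-extent 238.2 395.9 row300 x [238.2 395.9]
```

```bash
python3 - <<'E'
from h import *
w=pickle.load(open('pics/wheld.pkl','rb'));s=bot.read_state()
for g in(.031,.033,.035):
  for off in(-.002,0,):
    q=heldpts(w,s,0,off,23,g=g);i=q[:,1].argmin(); print(g,off,'top',q[i].round(1),'row300 x',np.sort(q[np.argsort(abs(q[:,1]-300))[:2],0]).round(1))
off=-.0005;g=.033;R=toolR(np.radians(-25),np.radians(-23));e=R@np.array([np.cos(np.radians(23)),0,np.sin(np.radians(23))]);print('e',e)
rim=np.array([.533,-.1555,.08])
G=rim+[0,0,.08-g]-off*e; TC=G+.0187*R[:,2]; print('TCP place',TC.round(4))
rel(np.array(s['position'])+[0,0,.06],np.array(s['tcp_rot'])); rel(TC+[0,0,.04],R)
E
```

```text
0.031 -0.002 top [317.1 237.1] row300 x [237.8 396.2]
0.031 0 top [317.2 231.9] row300 x [237.1 396.9]
0.033 -0.002 top [317.1 236.5] row300 x [236.6 397.4]
0.033 0 top [317.1 231.2] row300 x [235.9 398.1]
0.035 -0.002 top [317.1 235.9] row300 x [236.4 397.6]
0.035 0 top [317.1 230.5] row300 x [234.6 399.4]
e [-9.06307787e-01  4.22618262e-01 -7.16352799e-18]
TCP place [ 0.5259 -0.1522  0.1098]
offset [-0.0124, 0.0, -0.0587] dr [0.0, 0.0, 0.0] |off| 0.06 |dr| 0.0
offset [0.0108, -0.2204, -0.044] dr [-3.65, 33.65, 38.21] |off| 0.225 |dr| 51.0
```

Request:
servo_tool([
  {"offset":[-0.006,0,-0.03],"dr":[0,0,0]},
  {"offset":[-0.012,0,-0.059],"dr":[0,0,0]},
  {"offset":[-0.009,-0.025,-0.057],"dr":[-0.4,4,4.6]},
  {"offset":[-0.006,-0.05,-0.055],"dr":[-0.8,7.8,9]},
  {"offset":[-0.003,-0.075,-0.053],"dr":[-1.3,11.8,13.4]},
  {"offset":[0,-0.1,-0.051],"dr":[-1.7,15.7,17.8]},
  {"offset":[0.002,-0.125,-0.05],"dr":[-2.1,19.6,22.2]},
  {"offset":[0.004,-0.15,-0.048],"dr":[-2.5,23.5,26.6]},
  {"offset":[0.007,-0.175,-0.046],"dr":[-3,27.5,31]},
  {"offset":[0.009,-0.2,-0.045],"dr":[-3.4,31,35]},
  {"offset":[0.011,-0.215,-0.044],"dr":[-3.7,33.2,37.5]},
  {"offset":[0.011,-0.22,-0.044],"dr":[-3.7,33.7,38.2]},
  {"offset":[0.011,-0.22,-0.044],"dr":[-3.7,33.7,38.2]},
  {"offset":[0.011,-0.22,-0.044],"dr":[-3.7,33.7,38.2]},
  {"offset":[0.011,-0.22,-0.044],"dr":[-3.7,33.7,38.2]},
])

```text
time_s: 8.28
position: [0.5247, -0.1501, 0.15]
tcp_rot: [[-0.834, 0.421, -0.356], [0.387, 0.907, 0.166], [0.393, 0.001, -0.92]]
force: [-1.6, -0.2, -1.8]
opening: 0.811
grasp_force: 30.0
```

```bash
cat > place.py <<'E'
from h import *
s=bot.read_state();print(s['position'],s['joint_positions'].round(1),s['force'].round(2),s['moment'].round(3))
R=toolR(np.radians(-25),np.radians(-23));TC=np.array([.5259,-.1522,.1098])
rel(TC+[0,0,.04],R);rel(TC+[0,0,.004],R);rel(TC,R)
E
python3 place.py; python3 - <<'E'
from h import *
c=cap('scene','s2');
b=c['color'][215:335,325:445,::-1];a=cap('wrist','w2')['color'][:,:,::-1]
cv2.imwrite('pics/s2c.png',np.hstack([cv2.resize(b,(400,400),interpolation=cv2.INTER_CUBIC),cv2.resize(a,(400,400))]))
E
```

```text
[ 0.52471855 -0.15007213  0.15000042] [-27.2  39.6  80.8  -0.8  82.8 -92.1] [-1.64 -0.17 -1.75] [-0.173 -0.297 -0.001]
offset [-0.0019, -0.0014, -0.0006] dr [0.03, -0.11, 0.13] |off| 0.002 |dr| 0.2
offset [-0.016, -0.0015, 0.0325] dr [0.03, -0.11, 0.13] |off| 0.036 |dr| 0.2
offset [-0.0176, -0.0015, 0.0362] dr [0.03, -0.11, 0.13] |off| 0.04 |dr| 0.2
```

View pics/s2c.png

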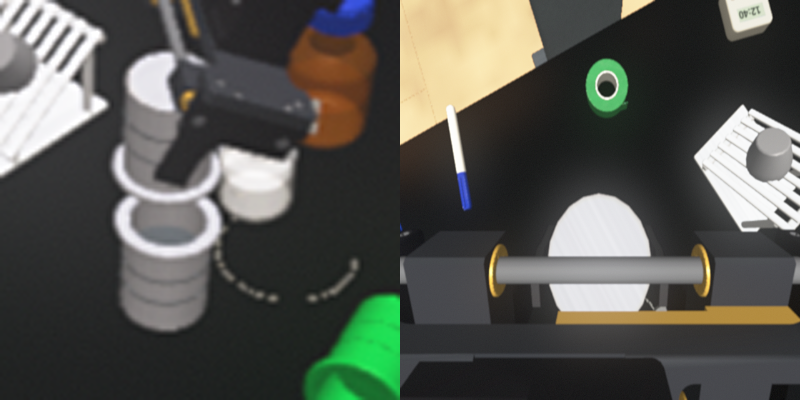

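The held beaker hangs upright over the open one: the flanges look parallel, with centres at about (167,170) and (169,225) in the left crop. Lowering to 6 mm above the rim.

Request:
servo_tool([
  {"offset":[-0.004,-0.0015,0.004],"dr":[0,0,0]},
  {"offset":[-0.007,-0.0015,0.012],"dr":[0,0,0.1]},
  {"offset":[-0.01,-0.0015,0.02],"dr":[0,-0.1,0.1]},
  {"offset":[-0.013,-0.0015,0.026],"dr":[0,-0.1,0.1]},
  {"offset":[-0.0152,-0.0015,0.0307],"dr":[0,-0.1,0.1]},
  {"offset":[-0.0152,-0.0015,0.0307],"dr":[0,-0.1,0.1]},
  {"offset":[-0.0152,-0.0015,0.0307],"dr":[0,-0.1,0.1]},
  {"offset":[-0.0152,-0.0015,0.0307],"dr":[0,-0.1,0.1]},
])

```text
time_s: 9.05
position: [0.5268, -0.1541, 0.1156]
tcp_rot: [[-0.834, 0.424, -0.353], [0.391, 0.906, 0.165], [0.39, -0.0, -0.921]]
force: [0.6, -0.2, -1.4]
opening: 0.806
grasp_force: 30.0
```

```bash
python3 place.py
```

```text
[ 0.52681678 -0.15413234  0.11558736] [-27.4  42.3  81.5  -0.9  79.2 -92. ] [ 0.6  -0.24 -1.41] [-0.145 -0.287 -0.035]
offset [0.0149, 0.0014, -0.0309] dr [0.02, 0.05, -0.09] |off| 0.034 |dr| 0.1
offset [0.0008, 0.0014, 0.0023] dr [0.02, 0.05, -0.09] |off| 0.003 |dr| 0.1
offset [-0.0007, 0.0014, 0.006] dr [0.02, 0.05, -0.09] |off| 0.006 |dr| 0.1
```

Request:
servo_tool([
  {"offset":[0.0015,0.0014,0.0005],"dr":[0,0,0]},
  {"offset":[0.0013,0.0014,0.001],"dr":[0,0,0]},
  {"offset":[0.001,0.0014,0.0018],"dr":[0,0,0]},
  {"offset":[0.0008,0.0014,0.0023],"dr":[0,0,0]},
  {"offset":[0.0005,0.0014,0.003],"dr":[0,0,0]},
  {"offset":[0.0005,0.0014,0.003],"dr":[0,0,0]},
  {"offset":[0.0005,0.0014,0.003],"dr":[0,0,0]},
  {"offset":[0.0005,0.0014,0.003],"dr":[0,0,0]},
])

```text
time_s: 9.72
position: [0.5258, -0.1521, 0.1131]
tcp_rot: [[-0.834, 0.424, -0.353], [0.391, 0.906, 0.165], [0.39, -0.0, -0.921]]
force: [-0.1, 0.6, -2.1]
opening: 0.809
grasp_force: 30.0
```

```bash
python3 place.py
```

```text
[ 0.52582088 -0.15208368  0.11307628] [-27.3  42.3  81.8  -0.9  78.8 -91.9] [-0.09  0.58 -2.1 ] [-0.137 -0.312  0.043]
offset [0.0142, -0.0001, -0.0339] dr [0.02, 0.05, -0.09] |off| 0.037 |dr| 0.1
offset [0.0002, -0.0001, -0.0007] dr [0.02, 0.05, -0.09] |off| 0.001 |dr| 0.1
offset [-0.0014, -0.0001, 0.003] dr [0.02, 0.05, -0.09] |off| 0.003 |dr| 0.1
```

Request:
servo_tool([
  {"offset":[-0.0002,0,0.0005],"dr":[0,0,0]},
  {"offset":[-0.0004,0,0.001],"dr":[0,0,0]},
  {"offset":[-0.0006,0,0.0015],"dr":[0,0,0]},
  {"offset":[-0.0008,0,0.002],"dr":[0,0,0]},
  {"offset":[-0.001,0,0.0025],"dr":[0,0,0]},
  {"offset":[-0.0012,0,0.003],"dr":[0,0,0]},
  {"offset":[-0.0012,0,0.003],"dr":[0,0,0]},
  {"offset":[-0.0012,0,0.003],"dr":[0,0,0]},
])

```text
time_s: 10.38
position: [0.5257, -0.152, 0.1098]
tcp_rot: [[-0.834, 0.424, -0.353], [0.39, 0.906, 0.165], [0.39, -0.0, -0.921]]
force: [-0.1, 0.1, -2.2]
opening: 0.807
grasp_force: 30.0
```

No contact yet, so I continue slowly.

Request:
servo_tool([
  {"offset":[-0.0002,0,0.0005],"dr":[0,0,0]},
  {"offset":[-0.0004,0,0.001],"dr":[0,0,0]},
  {"offset":[-0.0006,0,0.0015],"dr":[0,0,0]},
  {"offset":[-0.0006,0,0.0015],"dr":[0,0,0]},
  {"offset":[-0.0006,0,0.0015],"dr":[0,0,0]},
])

```text
time_s: 10.8
position: [0.5257, -0.152, 0.1082]
tcp_rot: [[-0.834, 0.424, -0.353], [0.39, 0.906, 0.165], [0.39, -0.0, -0.921]]
force: [-0.2, -0.9, -1.0]
opening: 0.813
grasp_force: 30.0
```

Request:
servo_tool([
  {"offset":[-0.0002,0,0.0005],"dr":[0,0,0]},
  {"offset":[-0.0004,0,0.001],"dr":[0,0,0]},
  {"offset":[-0.0004,0,0.001],"dr":[0,0,0]},
  {"offset":[-0.0004,0,0.001],"dr":[0,0,0]},
])

```text
time_s: 11.13
position: [0.5258, -0.152, 0.1074]
tcp_rot: [[-0.834, 0.424, -0.353], [0.391, 0.906, 0.165], [0.39, -0.0, -0.921]]
force: [0.4, 1.4, 1.1]
opening: 0.81
grasp_force: 30.0
```

```bash
python3 place.py | head -1; python3 - <<'E'
from h import *
from collections import Counter
c=cap('scene','s3');w=cap('wrist','w3')
g=cv2.cvtColor(c['color'],cv2.COLOR_RGB2GRAY); print(proj(c,[.533,-.1555,.08]),proj(c,[.533,-.1555,.16]),proj(c,[.533,-.1555,0]))
for r in range(262,300,2): print(r,''.join('%4d'%v for v in g[r,350:402:2]))
E
```

```text
[ 0.52576553 -0.1520471   0.10740506] [-27.3  42.8  82.   -0.9  78.1 -91.9] [0.35 1.37 1.14] [-0.151 -0.188 -0.031]
[374.53461379 280.51560574] [376.39245702 253.64279643] [372.80713922 305.50269493]
262   51  50  50  50  48  47  78 116 120 146 208 230 235 168  73 102  44  42  50  52  51  50  49  51  56  62
264   52  51  50  48  50  49  78 118 125 127 127 132 155 146  82  57  41  40  39  40  41  42  47  48  49  48
266   50  50  49  49  49  46  77 116 126 128 132 133 135 136 103  40  50  75  44  39  38  38  37  38  39  43
268   50  49  48  49  48  48  84 101 120 129 132 134 137 130  78  39  60  71  43  39  38  38  39  37  37  36
270   50  50  49  48  48  45  86 119 110 116 129 133 138 130  57  38  40  38  38  39  38  38  38  36  38  36
272   49  49  48  47  44  55  99 117 126 126 118 113 113  93  41  39  40  40  38  37  36  36  36  37  36  35
274   49  46  47  46  45 158 150 106 126 129 133 135 126  56  40  38  38  37  38  76  45  69  41  32  31  33
276   47  46  46  45  63 225 151 108 109 125 133 134  81  38  40  40  37  36  71 169 115 133 182 152 109  74
278   46  47  45  44  79 234
[... 470 characters left out ...]
29 143 198 233 218 184 130  30  36  37  36  36
288   44  44  42  43  41  43 104 142 160 201 231 231 231 231 232 232 213 180 173 135 105  34  38  36  37  36
290   43  43  42  44  42  43 102 115 132 162 154 160 171 174 166 163 173 183 126  58 107  33  35  35  34  35
292   40  42  41  42  41  42  96 118 123 124 131 145 157 157 156 143 125 116 109  56 106  32  36  36  35  35
294   40  41  41  40  40  45 100 111 125 128 131 132 133 132 130 126 123 119 102  40  78  64  34  35  34  36
296   41  40  42  41  39  52 105 104 118 129 132 132 135 134 132 128 123 111  92  42  41 102  43  33  33  38
298   41  38  40  39  39  47 103 119 118 111 121 127 132 130 127 119 105 112 101  40  33  54 106  33  32  36
```

Contact is about 3 N and the flanges merge into one ring (columns 359–392). I release gently and back off along the tool axis.

Request:
servo_tool([
  {"offset":[0,0,0],"dr":[0,0,0]},
  {"offset":[0,0,0],"dr":[0,0,0]},
  {"offset":[0,0,0],"dr":[0,0,0]},
  {"offset":[0,0,0],"dr":[0,0,0]},
  {"offset":[0,0,0],"dr":[0,0,0]},
  {"offset":[0,0,0],"dr":[0,0,0]},
  {"offset":[0,0,0],"dr":[0,0,0]},
  {"offset":[0,0,-0.005],"dr":[0,0,0]},
  {"offset":[0,0,-0.02],"dr":[0,0,0]},
  {"offset":[0,0,-0.04],"dr":[0,0,0]},
  {"offset":[0,0,-0.07],"dr":[0,0,0]},
  {"offset":[0,0,-0.1],"dr":[0,0,0]},
  {"offset":[0,0,-0.13],"dr":[0,0,0]},
  {"offset":[0,0,-0.15],"dr":[0,0,0]},
  {"offset":[0,0,-0.15],"dr":[0,0,0]},
  {"offset":[0,0,-0.15],"dr":[0,0,0]},
], gripper=-1)

```text
time_s: 12.57
position: [0.5793, -0.1771, 0.2462]
tcp_rot: [[-0.835, 0.424, -0.351], [0.391, 0.906, 0.164], [0.387, -0.0, -0.922]]
force: [0.1, -0.3, 0.0]
opening: 0.998
grasp_force: 0.0
```

```bash
python3 - <<'E'
from h import *
s=bot.read_state();print(s['time_s'],s['position'],s['opening'])
# hover vertically over stack, TCP .11 above base face
rel([.533,-.1555,.27],toolR(np.radians(-15),0))
E
```

```text
12.5667 [ 0.57928483 -0.17712291  0.2462411 ] 0.998436743056755
offset [0.0563, -0.0, -0.0021] dr [1.99, -22.73, -9.96] |off| 0.056 |dr| 24.9
```

Request:
servo_tool([
  {"offset":[0.01,0,-0.015],"dr":[0.5,-5,-2]},
  {"offset":[0.025,0,-0.01],"dr":[1,-11,-5]},
  {"offset":[0.04,0,-0.005],"dr":[1.5,-17,-7.5]},
  {"offset":[0.056,0,-0.002],"dr":[2,-22.7,-10]},
  {"offset":[0.056,0,-0.002],"dr":[2,-22.7,-10]},
  {"offset":[0.056,0,-0.002],"dr":[2,-22.7,-10]},
  {"offset":[0.056,0,-0.002],"dr":[2,-22.7,-10]},
  {"offset":[0.056,0,-0.002],"dr":[2,-22.7,-10]},
])

```text
time_s: 13.23
position: [0.5339, -0.156, 0.2686]
tcp_rot: [[-0.966, 0.258, -0.003], [0.258, 0.966, 0.001], [0.003, 0.0, -1.0]]
force: [0.3, -1.6, 0.9]
opening: 0.999
grasp_force: 0.0
```

```bash
python3 - <<'E'
from h import *
c=cap('wrist','w4');s=bot.read_state();print(s['position'],np.round(s['tcp_rot'],2).tolist())
g=cv2.cvtColor(c['color'],cv2.COLOR_RGB2GRAY)
u,v=proj(c,[.533,-.1555,.16]).round().astype(int);print(u,v)
print(g[v,u-75:u+75:3]);print(g[v-75:v+75:3,u])
t=cap('top','t4');tg=cv2.cvtColor(t['color'],cv2.COLOR_RGB2GRAY)
u2,v2=proj(t,[.533,-.1555,.16]).round().astype(int);print(u2,v2)
E
```

```text
[ 0.53409436 -0.15611023  0.26855018] [[-0.97, 0.26, -0.0], [0.26, 0.97, 0.0], [0.0, 0.0, -1.0]]
318 230
[ 37  39  39  41  45  45  46  47  49  50  50  52  53 113 232 228 233 233
 232 231 233 231 231 232 231 233 233 234 233 233 233 234 230 232 231 232
 231 229 107  60  62  57  57  57  55  53  52  52  51  48]
[ 39  40  41  44  45  47 118 231 229 115 114 118 141 235 234 232 232 233
 233 233 233 234 235 234 232 233 234 231 233 232 231 230 232 230 231 234
 173  58  59  56  57  55  55  56  52  51  51  50  50  50]
399 204
```

```bash
python3 - <<'E'
from h import *
c=pickle.load(open('pics/w4.pkl','rb'));g=cv2.cvtColor(c['color'],cv2.COLOR_RGB2GRAY)
for t in (150,190):
  m=(g>t).astype(np.uint8);cs,_=cv2.findContours(m[:300],cv2.RETR_EXTERNAL,cv2.CHAIN_APPROX_NONE)
  for q in cs:
    x,y,w,h=cv2.boundingRect(q)
    if cv2.contourArea(q)>400 and 200<x+w/2<430: print(t,(x,y,w,h),len(q))
# radial edges: disc
def radial(cx,cy,r0,r1,angs,sgn,thr):
    P=[]
    for a in angs:
        rr=np.arange(r0,r1,.25);v=cv2.remap(g.astype(np.float32),(cx+rr*np.cos(a)).astype(np.float32)[None],(cy+rr*np.sin(a)).astype(np.float32)[None],cv2.INTER_LINEAR)[0]
        k=np.where(v<thr)[0]
        if len(k):P.append((cx+rr[k[0]]*np.cos(a),cy+rr[k[0]]*np.sin(a)))
    return np.array(P)
def fit(P,z):
    X=np.array([onz(c,*p,z)[:2] for p in P])*1000;A=np.c_[2*X,np.ones(len(X))];s=np.linalg.lstsq(A,(X**2).sum(1),rcond=None)[0]
    r=np.sqrt(s[2]+s[0]**2+s[1]**2);res=np.hypot(*(X-s[:2]).T)-r;print('centre',s[:2].round(1),'diam',round(2*r,1),'rms',res.std().round(2))
P=radial(318,231,25,50,np.linspace(0,6.28,90),1,175);fit(P,.159)
# flange: scan from outside inwards on upper half
a=np.radians(np.arange(-150,-29,4));F=[]
for t in a:
    rr=np.arange(75,40,-.25);v=cv2.remap(g.astype(np.float32),(318+rr*np.cos(t)).astype(np.float32)[None],(228+rr*np.sin(t)).astype(np.float32)[None],cv2.INTER_LINEAR)[0]
    k=np.where(v>140)[0];F.append((318+rr[k[0]]*np.cos(t),228+rr[k[0]]*np.sin(t)))
F=np.array(F);X=np.array([onz(c,*p,.085)[:2] for p in F])*1000;print(np.c_[np.degrees(a),np.hypot(*(X-[533,-155.5]).T)].round(1)[::3].tolist());fit(F,.086)
E
```

```text
150 (362, 257, 45, 41) 125
150 (283, 174, 74, 90) 240
150 (332, 3, 57, 64) 175
190 (363, 263, 44, 31) 107
190 (284, 175, 72, 88) 236
190 (343, 17, 35, 37) 99
centre [ 531.6 -154.4] diam 59.0 rms 0.55Traceback (most recent call last):
  File "<stdin>", line 24, in <module>
IndexError: index 0 is out of bounds for axis 0 with size 0
```

```bash
python3 - <<'E'
from h import *
from scipy.optimize import least_squares
c=pickle.load(open('pics/w4.pkl','rb'));g=cv2.cvtColor(c['color'],cv2.COLOR_RGB2GRAY).astype(np.float32)
F=[]
for t in np.radians(np.arange(-160,-19,3)):
    rr=np.arange(80,40,-.25).astype(np.float32);v=cv2.remap(g,(318+rr*np.cos(t)).astype(np.float32)[None],(228+rr*np.sin(t)).astype(np.float32)[None],cv2.INTER_LINEAR)[0]
    k=np.where(v>140)[0]
    if len(k) and rr[k[0]]<79:F.append((318+rr[k[0]]*np.cos(t),228+rr[k[0]]*np.sin(t)))
X=np.array([onz(c,*p,.086)[:2] for p in F])*1000
X=X[abs(np.hypot(*(X-[533,-155.5]).T)-36)<5]
r=least_squares(lambda q:np.hypot(*(X-q).T)-35.5,[533,-155],loss='soft_l1',f_scale=.5);print(len(X),r.x,np.abs(r.fun).mean())
# scene: column extents of body lower and upper, flange
s=cap('scene','s5');sg=cv2.cvtColor(s['color'],cv2.COLOR_RGB2GRAY)
for z in(.03,.05,.07,.083,.1,.12,.14):
    u,v=proj(s,[.533,-.1555,z]);row=sg[int(round(v)),330:420].astype(int);k=np.where(row>80)[0]+330;k=k[(k>u-24)&(k<u+24)];print(z,round(u,1),int(v),k.min(),k.max(),(k.min()+k.max())/2)
E
```

```text
42 [ 531.83219066 -154.37301584] 0.13043263936936034
0.03 373.4 296 362 392 377.0
0.05 373.9 290 362 390 376.0
0.07 374.3 283 360 391 375.5
0.083 374.6 279 359 398 378.5
0.1 375.0 273 359 398 378.5
0.12 375.4 267 363 399 381.0
0.14 375.9 260 363 399 381.0
```

Upper flange and base centres agree at (531.7,-154.4), so the beaker stands upright and within about 1.6 mm of the rim centre. Next, the slim beaker.

```bash
python3 - <<'E'
from h import *
y=np.radians(27.8);R=toolR(y,np.radians(12));ax=toolR(y,np.radians(35))[:,2];B=np.array([.534,.2565,.1025])
G=B+.025*ax;rel(G-.1*R[:,2],R);print(G-.1*R[:,2])
E
```

```text
offset [0.1109, 0.3941, 0.0892] dr [-4.37, -11.61, -42.62] |off| 0.419 |dr| 44.4
[0.5282929  0.25349099 0.17983596]
```

Request:
servo_tool([
  {"offset":[0.01,0.035,0],"dr":[-0.4,-1,-3.9]},
  {"offset":[0.02,0.072,0.005],"dr":[-0.8,-2.1,-7.8]},
  {"offset":[0.03,0.108,0.01],"dr":[-1.2,-3.2,-11.7]},
  {"offset":[0.04,0.144,0.02],"dr":[-1.6,-4.3,-15.6]},
  {"offset":[0.05,0.18,0.03],"dr":[-2,-5.3,-19.5]},
  {"offset":[0.06,0.216,0.04],"dr":[-2.4,-6.4,-23.4]},
  {"offset":[0.071,0.252,0.05],"dr":[-2.8,-7.5,-27.3]},
  {"offset":[0.081,0.288,0.06],"dr":[-3.2,-8.5,-31.2]},
  {"offset":[0.091,0.324,0.07],"dr":[-3.6,-9.6,-35.1]},
  {"offset":[0.101,0.36,0.08],"dr":[-4,-10.6,-39]},
  {"offset":[0.109,0.388,0.087],"dr":[-4.3,-11.4,-41.9]},
  {"offset":[0.111,0.394,0.089],"dr":[-4.4,-11.6,-42.6]},
  {"offset":[0.111,0.394,0.089],"dr":[-4.4,-11.6,-42.6]},
  {"offset":[0.111,0.394,0.089],"dr":[-4.4,-11.6,-42.6]},
  {"offset":[0.111,0.394,0.089],"dr":[-4.4,-11.6,-42.6]},
])

```text
time_s: 14.63
position: [0.5277, 0.2532, 0.1808]
tcp_rot: [[-0.866, -0.465, 0.184], [-0.455, 0.885, 0.097], [-0.208, 0.0, -0.978]]
force: [-0.4, -1.4, -0.7]
opening: 1.0
grasp_force: 0.0
```

```bash
python3 - <<'E'
from h import *
c=cap('wrist','ws');s=bot.read_state();print(s['position'],s['joint_positions'].round(1));
u,v=proj(c,[.534,.2565,.1025]).round().astype(int);print(u,v)
g=cv2.cvtColor(c['color'],cv2.COLOR_RGB2GRAY);print('row',v,'cols',u-65,'+2',g[v,u-65:u+65:2]);print('col',u,'rows',v-70,'+2',g[v-70:v+70:2,u])
m=((g>212)&(g<238)).astype(np.uint8);m=cv2.morphologyEx(m,cv2.MORPH_OPEN,np.ones((9,9)))
n,l,st,ce=cv2.connectedComponentsWithStats(m);k=l[v,u];print(st[k],ce[k])
# low edge of stand
w=(g>150).astype(np.uint8);n,l,st,ce=cv2.connectedComponentsWithStats(w);k=l[v,u];q=np.argwhere(l==k);print(st[k])
cols=[(x,q[q[:,1]==x,0].min()) for x in range(st[k][0]+10,st[k][0]+st[k][2]-10,8)];print(cols)
E
```

```text
[0.5277733  0.25296139 0.18093751] [  13.1   26.2   99.7    4.5   42.5 -107.6]
318 229
row 229 cols 253 +2 [ 55  58  59  56  64 187 235 235 236 217 229 233 231 219 230 236 225 189
 197 208 205 207 208 209 209 207 207 209 209 209 207 204 205 209 212 208
 212 211 206 203 206 208 207 206 208 209 210 201 199 235 237 236 232 240
 239 236 221 235 236 239 195  67  64  61  62]
col 318 rows 159 +2 [ 52  70 187 235 236 235 235 235 235 232 231 239 239 238 239 239 239 238
 239 239 199 162 204 210 209 205 205 206 211 213 211 209 211 210 209 207
 205 203 206 206 209 210 208 209 208 205 206 209 209 208 209 202 155 172
 206 205 205 228 237 237 236 237 236 236 237 236 237 236 236 236]
[     0      0    640    480 303447] [320.0619614  240.42121688]
[  261   163   114   145 14510]
[(271, np.int64(163)), (279, np.int64(163)), (287, np.int64(163)), (295, np.int64(163)), (303, np.int64(163)), (311, np.int64(163)), (319, np.int64(163)), (327, np.int64(163)), (335, np.int64(163)), (343, np.int64(163)), (351, np.int64(163)), (359, np.int64(163))]
```

```bash
python3 - <<'E'
from h import *
c=pickle.load(open('pics/ws.pkl','rb'));R=toolR(np.radians(27.8),np.radians(35));s=bot.read_state()
for z in(.098,.102,.106):
    B=onz(c,318,232,z)
    for n,l,r in(('outer',.003,.023),('flange',.064,.029)):
        p=np.array([proj(c,B+R[:,2]*l+r*(np.cos(a)*R[:,0]+np.sin(a)*R[:,1])) for a in np.linspace(0,6.28,60)]);print(B.round(4),n,p.min(0).round(1),p.max(0).round(1))
Rt=toolR(np.radians(27.8),np.radians(12));B=onz(c,317.8,232,.103)
rel(B+.025*R[:,2]+.0187*Rt[:,2],Rt)
E
```

```text
[0.5379 0.2588 0.098 ] outer [286.5 201.6] [349.5 264.1]
[0.5379 0.2588 0.098 ] flange [286.  209.4] [350.3 273.4]
[0.5361 0.2578 0.102 ] outer [285.9 201.1] [350.1 264.7]
[0.5361 0.2578 0.102 ] flange [285.5 209. ] [350.8 274. ]
[0.5342 0.2568 0.106 ] outer [285.4 200.5] [350.7 265.3]
[0.5342 0.2568 0.106 ] flange [285.  208.7] [351.3 274.6]
offset [-0.0024, 0.0003, 0.1198] dr [-0.02, 0.03, -0.12] |off| 0.12 |dr| 0.1
```

Request:
servo_tool([
  {"offset":[-0.001,0,0.03],"dr":[0,0,0]},
  {"offset":[-0.002,0,0.055],"dr":[0,0,0]},
  {"offset":[-0.002,0,0.075],"dr":[0,0,0]},
  {"offset":[-0.002,0,0.09],"dr":[0,0,0]},
  {"offset":[-0.002,0,0.105],"dr":[0,0,0]},
  {"offset":[-0.002,0,0.113],"dr":[0,0,0]},
  {"offset":[-0.002,0,0.119],"dr":[0,0,0]},
  {"offset":[-0.002,0,0.119],"dr":[0,0,0]},
  {"offset":[-0.002,0,0.119],"dr":[0,0,0]},
  {"offset":[-0.002,0,0.119],"dr":[0,0,0]},
])

```text
time_s: 15.52
position: [0.551, 0.2665, 0.0655]
tcp_rot: [[-0.865, -0.466, 0.185], [-0.456, 0.885, 0.098], [-0.209, 0.0, -0.978]]
force: [-0.0, 0.3, -0.0]
opening: 1.0
grasp_force: 0.0
```

```bash
python3 - <<'E'
from h import *
c=pickle.load(open('pics/ws.pkl','rb'));R=toolR(np.radians(27.8),np.radians(35));Rt=toolR(np.radians(27.8),np.radians(12));B=onz(c,317.8,232,.103)
rel(B+.025*R[:,2]+.0187*Rt[:,2],Rt);print(bot.read_state()['force'])
E
```

```text
offset [-0.0001, -0.0009, 0.0013] dr [0.0, 0.08, -0.03] |off| 0.002 |dr| 0.1
[-0.0066219   0.31416843 -0.02479906]
```

Request:
servo_tool([
  {"offset":[0,-0.0009,0.001],"dr":[0,0,0]},
  {"offset":[0,-0.0009,0.001],"dr":[0,0,0]},
  {"offset":[0,-0.0009,0.001],"dr":[0,0,0]},
  {"offset":[0,-0.0009,0.001],"dr":[0,0,0]},
  {"offset":[0,-0.0009,0.001],"dr":[0,0,0]},
  {"offset":[0,-0.0009,0.001],"dr":[0,0,0]},
  {"offset":[0,-0.0009,0.001],"dr":[0,0,0]},
  {"offset":[0,-0.0009,0.001],"dr":[0,0,0]},
  {"offset":[0,-0.0009,0.001],"dr":[0,0,0]},
  {"offset":[0,-0.0009,0.001],"dr":[0,0,0]},
  {"offset":[0,-0.0009,0.001],"dr":[0,0,0]},
  {"offset":[0,-0.0009,0.001],"dr":[0,0,0]},
], gripper=1)

```text
time_s: 16.52
position: [0.5513, 0.2658, 0.0639]
tcp_rot: [[-0.865, -0.466, 0.184], [-0.456, 0.885, 0.097], [-0.208, 0.0, -0.978]]
force: [-0.0, -3.1, 3.8]
opening: 0.668
grasp_force: 30.0
```

Gripped (opening 0.67). Drawing it off along the beaker's axis.

Request:
servo_tool([
  {"offset":[0.0012,0,-0.0028],"dr":[0,0,0]},
  {"offset":[0.0027,0,-0.0064],"dr":[0,0,0]},
  {"offset":[0.0043,0,-0.0101],"dr":[0,0,0]},
  {"offset":[0.0059,0,-0.0138],"dr":[0,0,0]},
  {"offset":[0.0078,0,-0.0184],"dr":[0,0,0]},
  {"offset":[0.0098,0,-0.023],"dr":[0,0,0]},
  {"offset":[0.0117,0,-0.0276],"dr":[0,0,0]},
  {"offset":[0.0137,0,-0.0322],"dr":[0,0,0]},
  {"offset":[0.0156,0,-0.0368],"dr":[0,0,0]},
  {"offset":[0.0176,0,-0.0414],"dr":[0,0,0]},
  {"offset":[0.0195,0,-0.046],"dr":[0,0,0]},
  {"offset":[0.0215,0,-0.0506],"dr":[0,0,0]},
  {"offset":[0.0215,0,-0.0506],"dr":[0,0,0]},
  {"offset":[0.0215,0,-0.0506],"dr":[0,0,0]},
])

```text
time_s: 17.68
position: [0.5232, 0.2512, 0.109]
tcp_rot: [[-0.865, -0.466, 0.184], [-0.456, 0.885, 0.098], [-0.209, 0.0, -0.978]]
force: [0.3, 0.8, -1.8]
opening: 0.672
grasp_force: 30.0
```

```bash
python3 - <<'E'
from h import *
w=cap('wrist','wsheld');s=bot.read_state();print(s['position'],s['force'],s['opening'])
g=cv2.cvtColor(w['color'],cv2.COLOR_RGB2GRAY)
print(g[225:260,318]);
for r in(290,300):print(g[r,240:275],g[r,365:395])
for gg in(.023,.026,.029):
  for off in(-.002,0,.002):
    q=heldpts(w,s,0,off,23,r=.023,g=gg);i=q[:,1].argmin();f=lambda R:np.sort(q[np.argsort(abs(q[:,1]-R))[:2],0]).round(1);print(gg,off,q[i].round(1),f(290),f(300),q[:,0].min().round(1),q[:,0].max().round(1))
E
```

```text
[0.52326954 0.25123408 0.10876725] [-0.29432094  0.20227587 -1.77505279] 0.6659960062490198
[238 238 238 238 238 238 238 238 237 238 238 238 237 238 238 238 238 238
 238 238 238 236 223 196 180 159 137 134 141 146 159 175 191 203 208]
[ 48  49  52  52  53  53  53  52  55  54  53  54  56  56  55  57  56  56
  54  68 130 194 213 188 164 162 166 169 176 187 198 203 207 205 207] [205 204 197 194 185 175 171 169 164 163 185 203 175 114  70  59  60  59
  62  61  61  60  58  60  56  58  55  57  57  56]
[ 48  51  50  52  51  49  51  53  54  54  56  54  54  54  55  55  56  57
  56  59  86 130 162 174 175 179 185 194 201 202 202 202 205 203 204] [209 210 210 213 212 209 204 192 182 176 170 153 121  83  60  58  58  58
  59  57  59  58  57  60  57  57  56  54  54  54]
0.023 -0.002 [317.  256.5] [264.9 369. ] [260.3 373.4] 258.2 375.6
0.023 0 [317.  251.5] [262.4 371.4] [259.1 374.7] 258.3 375.5
0.023 0.002 [317.  246.5] [260.6 373.3] [258.8 375. ] 258.4 375.4
0.026 -0.002 [316.9 256.1] [263.7 370.1] [259.1 374.6] 256.9 376.8
0.026 0 [317. 251.] [261.2 372.6] [258.4 375.3] 257.0 376.7
0.026 0.002 [317.  245.9] [259.3 374.5] [257.5 376.2] 257.1 376.6
0.029 -0.002 [316.9 255.6] [262.5 371.2] [257.7 375.9] 255.5 378.1
0.029 0 [316.9 250.4] [259.9 373.8] [257.1 376.6] 255.6 378.0
0.029 0.002 [316.9 245.2] [258.  375.7] [256.1 377.5] 255.7 377.9
```

```bash
cat > place2.py <<'E'
from h import *
s=bot.read_state();print(s['time_s'],s['position'],s['force'].round(2),s['moment'].round(3))
t=np.radians(23);R=toolR(np.radians(-25),-t);e=R@np.array([np.cos(t),0,np.sin(t)])
TC=np.array([.5317,-.1544,.16])+[0,0,.07-.026]-.0023*e+.0187*R[:,2]
for h in(.05,.006,0):rel(TC+[0,0,h],R)
E
python3 place2.py; python3 - <<'E'
from h import *
s=bot.read_state();rel(np.array(s['position'])+[0,0,.12],np.array(s['tcp_rot']))
E
```

```text
17.7333 [0.52326954 0.25123408 0.10876725] [-0.29  0.2  -1.78] [-0.011  0.17  -0.012]
offset [0.1539, -0.3587, -0.1638] dr [-5.1, 32.47, 53.33] |off| 0.423 |dr| 62.6
offset [0.1631, -0.3588, -0.1208] dr [-5.1, 32.47, 53.33] |off| 0.412 |dr| 62.6
offset [0.1643, -0.3588, -0.1149] dr [-5.1, 32.47, 53.33] |off| 0.411 |dr| 62.6
offset [-0.025, 0.0001, -0.1174] dr [0.0, 0.0, 0.0] |off| 0.12 |dr| 0.0
```

Request:
servo_tool([
  {"offset":[-0.006,0,-0.025],"dr":[0,0,0]},
  {"offset":[-0.013,0,-0.06],"dr":[0,0,0]},
  {"offset":[-0.02,0,-0.092],"dr":[0,0,0]},
  {"offset":[-0.024,0,-0.113],"dr":[0,0,0]},
  {"offset":[-0.016,-0.018,-0.119],"dr":[-0.3,1.6,2.7]},
  {"offset":[-0.002,-0.047,-0.123],"dr":[-0.7,4.2,6.9]},
  {"offset":[0.012,-0.075,-0.127],"dr":[-1.1,6.8,11.2]},
  {"offset":[0.028,-0.106,-0.131],"dr":[-1.5,9.6,15.7]},
  {"offset":[0.043,-0.137,-0.135],"dr":[-1.9,12.4,20.4]},
  {"offset":[0.058,-0.168,-0.139],"dr":[-2.4,15.2,25]},
  {"offset":[0.074,-0.199,-0.143],"dr":[-2.8,18,29.6]},
  {"offset":[0.089,-0.23,-0.147],"dr":[-3.3,20.8,34.2]},
  {"offset":[0.105,-0.261,-0.151],"dr":[-3.7,23.6,38.8]},
  {"offset":[0.12,-0.292,-0.155],"dr":[-4.1,26.4,43.4]},
  {"offset":[0.134,-0.319,-0.159],"dr":[-4.5,28.9,47.4]},
  {"offset":[0.144,-0.34,-0.162],"dr":[-4.8,30.8,50.5]},
  {"offset":[0.151,-0.353,-0.163],"dr":[-5,31.9,52.4]},
  {"offset":[0.154,-0.359,-0.164],"dr":[-5.1,32.5,53.3]},
  {"offset":[0.154,-0.359,-0.164],"dr":[-5.1,32.5,53.3]},
  {"offset":[0.154,-0.359,-0.164],"dr":[-5.1,32.5,53.3]},
])

```text
time_s: 19.4
position: [0.527, -0.1519, 0.2364]
tcp_rot: [[-0.834, 0.422, -0.355], [0.388, 0.907, 0.166], [0.392, 0.001, -0.92]]
force: [-1.1, -0.2, -1.0]
opening: 0.671
grasp_force: 30.0
```

Request:
servo_tool([
  {"offset":[0,0,0],"dr":[0,0,0]},
  {"offset":[0,0,0],"dr":[0,0,0]},
  {"offset":[0,0,0],"dr":[0,0,0]},
])

```text
time_s: 19.65
position: [0.5271, -0.1512, 0.2372]
tcp_rot: [[-0.835, 0.42, -0.355], [0.387, 0.907, 0.164], [0.391, -0.0, -0.92]]
force: [-0.4, 0.7, -0.7]
opening: 0.667
grasp_force: 30.0
```

```bash
python3 place2.py; python3 - <<'E'
from h import *
s=cap('scene','s6');sg=cv2.cvtColor(s['color'],cv2.COLOR_RGB2GRAY)
# side profile of held slim: left edge columns vs rows
print(proj(s,[.5317,-.1544,.21]),proj(s,[.5317,-.1544,.28]),proj(s,[.5317,-.1544,.16]))
for r in range(214,262,3): print(r,''.join('%4d'%v for v in sg[r,352:404:2]))
E
```

```text
19.65 [ 0.52708421 -0.15118513  0.23718713] [-0.39  0.72 -0.71] [-0.12  -0.322 -0.027]
offset [-0.0006, -0.001, 0.0002] dr [-0.07, -0.03, 0.13] |off| 0.001 |dr| 0.2
offset [-0.0179, -0.001, 0.0407] dr [-0.07, -0.03, 0.13] |off| 0.044 |dr| 0.2
offset [-0.0202, -0.001, 0.0462] dr [-0.07, -0.03, 0.13] |off| 0.05 |dr| 0.2
[376.83262779 235.71502223] [378.63587595 209.22736683] [375.61748492 253.56408267]
214   54  54  52  52  52  52  51  50  89 120 176 222 227 227 229 213  76  48 102  45  41  41  41  40  39  40
217   53  55  55  53  53  51  51  53 105 118 122 125 125 129 126  76  45  51  66  50  42  42  42  41  41  39
220   50  54  55  53  53  52  53  51  93 119 124 129 131 134 120  50  44  45  42  44  43  41  42  42  40  41
223  207 139  53  54  53  53  53  55 108 114 110 120 127 121  59  44  45  44  43  42  44  42  42  42  41  40
226  251 232 120  52  52  53  50  62 109 122 127 132 127  62  46  45  46  43  44  43  45  43  44  42  44  43
229  198  49  52  53  53  50  83 197 119 106 118 124  67  46  47  45  45  42 103  79  44  45  45  44  43  43
232  137  52  56  54  54  49 153 220 120 1
[... 347 characters left out ...]
98 176 149  90  50  45  45  61  95  99  98  97
244  205 210  90  51  55  54  53  52  50  48  45  41  40  42  39  41  46  47  47  45  67 100  97  98  97  96
247  219 254 162  49  54  54  49  61 135 221 230 232 232 234 233 186  95  43  45  45  71  96  99 100  98  97
250  121  51  52  54  54  50 149 234 231 229 230 231 231 231 231 231 234 225 126  41  59  80  97  97  97  97
253   53  54  54  53  51  99 230 230 231 231 231 231 231 231 229 228 230 231 234  99  53  58  64  67  74  75
256   55  53  53  53  52  83 228 232 231 231 230 230 229 229 230 229 230 231 232 117 109  82  52  57  58  57
259   54  54  54  53  50  73 133 226 233 230 229 230 230 230 230 230 230 233 199 113 205 215 193 129  90  77
```

Request:
servo_tool([
  {"offset":[-0.002,-0.001,0.004],"dr":[0,0,0.1]},
  {"offset":[-0.006,-0.001,0.013],"dr":[0,0,0.1]},
  {"offset":[-0.01,-0.001,0.022],"dr":[0,0,0.1]},
  {"offset":[-0.013,-0.001,0.03],"dr":[0,0,0.1]},
  {"offset":[-0.016,-0.001,0.036],"dr":[0,0,0.1]},
  {"offset":[-0.0178,-0.001,0.04],"dr":[0,0,0.1]},
  {"offset":[-0.0178,-0.001,0.04],"dr":[0,0,0.1]},
  {"offset":[-0.0178,-0.001,0.04],"dr":[0,0,0.1]},
  {"offset":[-0.0178,-0.001,0.04],"dr":[0,0,0.1]},
])

```text
time_s: 20.45
position: [0.5276, -0.154, 0.1933]
tcp_rot: [[-0.834, 0.424, -0.355], [0.39, 0.906, 0.165], [0.391, -0.001, -0.92]]
force: [-0.2, -0.4, -0.9]
opening: 0.674
grasp_force: 30.0
```

```bash
python3 place2.py
```

```text
20.45 [ 0.52761816 -0.15395515  0.19325245] [-0.19 -0.36 -0.94] [-0.092 -0.316 -0.004]
offset [0.0181, 0.0013, -0.0396] dr [-0.04, -0.01, -0.08] |off| 0.044 |dr| 0.1
offset [0.0009, 0.0013, 0.0009] dr [-0.04, -0.01, -0.08] |off| 0.002 |dr| 0.1
offset [-0.0015, 0.0013, 0.0064] dr [-0.04, -0.01, -0.08] |off| 0.007 |dr| 0.1
```

Correcting laterally, then lowering slowly. Contact is expected within about 2 mm of the target.

Request:
servo_tool([
  {"offset":[0.001,0.0013,0.0008],"dr":[0,0,0]},
  {"offset":[0.0008,0.0013,0.0013],"dr":[0,0,0]},
  {"offset":[0.0004,0.0013,0.002],"dr":[0,0,0]},
  {"offset":[0,0.0013,0.003],"dr":[0,0,0]},
  {"offset":[-0.0003,0.0013,0.0036],"dr":[0,0,0]},
  {"offset":[-0.0003,0.0013,0.0036],"dr":[0,0,0]},
  {"offset":[-0.0003,0.0013,0.0036],"dr":[0,0,0]},
  {"offset":[-0.0003,0.0013,0.0036],"dr":[0,0,0]},
])

```text
time_s: 21.12
position: [0.5269, -0.1521, 0.1896]
tcp_rot: [[-0.833, 0.424, -0.355], [0.39, 0.906, 0.165], [0.391, -0.001, -0.92]]
force: [0.4, 0.2, -0.6]
opening: 0.672
grasp_force: 30.0
```

```bash
python3 place2.py
```

```text
21.1167 [ 0.52690289 -0.15210889  0.18959341] [ 0.4   0.2  -0.62] [-0.133 -0.345  0.062]
offset [0.0182, -0.0001, -0.0435] dr [-0.04, -0.05, -0.08] |off| 0.047 |dr| 0.1
offset [0.001, -0.0001, -0.0031] dr [-0.04, -0.05, -0.08] |off| 0.003 |dr| 0.1
offset [-0.0014, -0.0, 0.0025] dr [-0.04, -0.05, -0.08] |off| 0.003 |dr| 0.1
```

Request:
servo_tool([
  {"offset":[-0.0003,0,0.0005],"dr":[0,0,0]},
  {"offset":[-0.0006,0,0.001],"dr":[0,0,0]},
  {"offset":[-0.0008,0,0.0015],"dr":[0,0,0]},
  {"offset":[-0.001,0,0.002],"dr":[0,0,0]},
  {"offset":[-0.001,0,0.002],"dr":[0,0,0]},
  {"offset":[-0.001,0,0.002],"dr":[0,0,0]},
])

```text
time_s: 21.62
position: [0.527, -0.1522, 0.1873]
tcp_rot: [[-0.833, 0.424, -0.355], [0.39, 0.906, 0.165], [0.392, -0.001, -0.92]]
force: [0.8, -0.0, -1.4]
opening: 0.669
grasp_force: 30.0
```

Request:
servo_tool([
  {"offset":[-0.0002,0,0.0005],"dr":[0,0,0]},
  {"offset":[-0.0004,0,0.001],"dr":[0,0,0]},
  {"offset":[-0.0004,0,0.001],"dr":[0,0,0]},
  {"offset":[-0.0004,0,0.001],"dr":[0,0,0]},
])

```text
time_s: 21.95
position: [0.527, -0.1522, 0.1863]
tcp_rot: [[-0.833, 0.424, -0.355], [0.39, 0.906, 0.165], [0.392, -0.001, -0.92]]
force: [-0.3, 0.8, -1.5]
opening: 0.671
grasp_force: 30.0
```

Request:
servo_tool([
  {"offset":[-0.0002,0,0.0005],"dr":[0,0,0]},
  {"offset":[-0.0004,0,0.001],"dr":[0,0,0]},
  {"offset":[-0.0004,0,0.001],"dr":[0,0,0]},
  {"offset":[-0.0004,0,0.001],"dr":[0,0,0]},
])

```text
time_s: 22.28
position: [0.527, -0.1522, 0.1856]
tcp_rot: [[-0.833, 0.423, -0.355], [0.39, 0.906, 0.165], [0.391, -0.001, -0.92]]
force: [0.1, -0.0, 1.7]
opening: 0.672
grasp_force: 30.0
```

Contact is about 3 N. Releasing and backing off.

Request:
servo_tool([
  {"offset":[0,0,0],"dr":[0,0,0]},
  {"offset":[0,0,0],"dr":[0,0,0]},
  {"offset":[0,0,0],"dr":[0,0,0]},
  {"offset":[0,0,0],"dr":[0,0,0]},
  {"offset":[0,0,0],"dr":[0,0,0]},
  {"offset":[0,0,0],"dr":[0,0,0]},
  {"offset":[0,0,0],"dr":[0,0,0]},
  {"offset":[0,0,0],"dr":[0,0,0]},
  {"offset":[0,0,-0.005],"dr":[0,0,0]},
  {"offset":[0,0,-0.02],"dr":[0,0,0]},
  {"offset":[0,0,-0.04],"dr":[0,0,0]},
  {"offset":[0,0,-0.07],"dr":[0,0,0]},
  {"offset":[0,0,-0.1],"dr":[0,0,0]},
  {"offset":[0,0,-0.13],"dr":[0,0,0]},
  {"offset":[0,0,-0.15],"dr":[0,0,0]},
  {"offset":[0,0,-0.15],"dr":[0,0,0]},
  {"offset":[0,0,-0.15],"dr":[0,0,0]},
], gripper=-1)

```text
time_s: 23.7
position: [0.5808, -0.1772, 0.3241]
tcp_rot: [[-0.834, 0.424, -0.353], [0.391, 0.906, 0.164], [0.389, -0.001, -0.921]]
force: [-0.7, 1.1, -0.5]
opening: 1.003
grasp_force: 0.0
```

```bash
python3 - <<'E'
from h import *
s=bot.read_state();print(s['time_s'],s['position'],s['opening']);rel([.533,-.1555,.345],toolR(np.radians(-15),0))
E
```

```text
23.7 [ 0.58077156 -0.17717407  0.32413859] 1.0028460951082592
offset [0.0564, -0.0006, 0.0012] dr [1.94, -22.83, -9.94] |off| 0.056 |dr| 25.0
```

Hover over the stack to verify it.

Request:
servo_tool([
  {"offset":[0.01,0,-0.015],"dr":[0.5,-5,-2]},
  {"offset":[0.025,0,-0.01],"dr":[1,-11,-5]},
  {"offset":[0.04,0,-0.005],"dr":[1.5,-17,-7.5]},
  {"offset":[0.056,0,0],"dr":[2,-22.8,-10]},
  {"offset":[0.056,0,0],"dr":[2,-22.8,-10]},
  {"offset":[0.056,0,0],"dr":[2,-22.8,-10]},
  {"offset":[0.056,0,0],"dr":[2,-22.8,-10]},
  {"offset":[0.056,0,0],"dr":[2,-22.8,-10]},
])

```text
time_s: 24.37
position: [0.5346, -0.1557, 0.3448]
tcp_rot: [[-0.966, 0.258, -0.003], [0.258, 0.966, 0.001], [0.003, -0.0, -1.0]]
force: [0.2, 0.1, -0.3]
opening: 1.004
grasp_force: 0.0
```

```bash
python3 - <<'E'
from h import *
from scipy.optimize import least_squares
def run(tag):
    c=cap('wrist',tag);g=cv2.cvtColor(c['color'],cv2.COLOR_RGB2GRAY).astype(np.float32)
    for n,z,rad in(('slim base',.229,.0227),('slim flange',.166,.0287),('wide flange',.086,.0355)):
        P=[];c0=np.array([.532,-.1545])
        for a in np.linspace(0,6.28,120):
            rr=np.arange(rad+.006,rad-.006,-.0003)
            px=np.array([proj(c,[*(c0+r*np.array([np.cos(a),np.sin(a)])),z]) for r in rr]).astype(np.float32)
            v=cv2.remap(g,px[:,0][None],px[:,1][None],cv2.INTER_LINEAR)[0];d=np.abs(np.diff(v));k=d.argmax()
            if d[k]>10:P.append(c0+rr[k]*np.array([np.cos(a),np.sin(a)]))
        P=np.array(P);r=least_squares(lambda q:np.hypot(*(P-q[:2]).T)-q[2] if 0 else (np.hypot(*(P-q[:2]).T)-rad)*1000,[.532,-.1545],loss='cauchy',f_scale=.5)
        print(n,len(P),(r.x*1000).round(1),'inl',(abs(np.hypot(*(P-r.x).T)-rad)<.0012).sum())
run('w7')
# bystanders from the top, before/after
a=pickle.load(open('pics/top0.pkl','rb'))['color'].astype(int);b=cap('top','t7')['color'].astype(int);
for n,(u,v) in dict(tape=(353,290),timer=(239,291),bottle=(369,160)).items(): print(n,np.abs(a-b)[v-25:v+25,u-20:u+20].mean())
s=cap('scene','s7')['color'].astype(int);s0=pickle.load(open('pics/scene0.pkl','rb'))['color'].astype(int);print('open body diff',np.abs(s-s0)[294:312,355:395].mean(), 'bottle',np.abs(s-s0)[262:280,388:415].mean())
E
```

```text
slim base 120 [ 531.9 -154.2] inl 99
slim flange 87 [ 529.7 -154.2] inl 33
wide flange 82 [ 531.4 -154.3] inl 65
tape 88.79533333333333
timer 7.138333333333334
bottle 67.09816666666667
open body diff 0.7314814814814815 bottle 5.185871056241426
```

```bash
python3 - <<'E'
from h import *
s=cap('scene')['color'].astype(int);s0=pickle.load(open('pics/scene0.pkl','rb'))['color'].astype(int);d=np.abs(s-s0).mean(2)
for n,(u,v) in dict(tape=(297,304),timer=(253,247),cap=(402,248),brown=(425,235)).items(): print(n,d[v-15:v+15,u-15:u+15].mean().round(2))
st=bot.read_state();print(st['time_s'],st['force'].round(1))
print(ticket.hand_in())
E
```

```text
tape 0.78
timer 0.77
cap 11.59
brown 1.13
24.5667 [-0.7 -0.3 -0.2]
the job is handed in; nothing more can be done
None
```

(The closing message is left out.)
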